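Put away the polishing wheels and compound bars and close up

ROBOT

A 6-joint arm with a two-finger parallel gripper is mounted at the origin on the work surface. World frame = base frame: x ahead of the robot, y to its left, z up, the work surface at z = 0. Lengths are in m, angles in rad, forces in N, time in s.
With the tool pointing down it reaches from about 0.3 to 0.775 m from the base axis. Payload 14.6 kg.
Tool frame: the origin (TCP) lies at the very end of the fingers, on their centre line; the grasp point (between the pads) lies robot.tcp_to_grasp behind it (robot.tcp_to_grasp is the distance from the TCP to the grasp point, in m); x points along the fingers, z is the direction in which the jaws open and shut, and the axes are right-handed (so a half turn about x gives the same grasp; the last joint's range is limited). The gripper opens to 94 mm and grips with 3 to 60 N. Pads are 16 mm wide; open, the fingers measure 119 mm over their backs; the gripper's body (75 mm by 177 mm) begins 78 mm behind the grasp point.
Start: joints at [-1.359, 0.3, 1.521, -0, 1.321, -0.067], TCP at [0.151, -0.529, 0.205] pointing down, gripper open.
Joint ranges: [-3.03, 3.03], [-0.79, 2.21], [0.23, 2.52], [-1.04, 4.18], [0, 3.07], [-2.55, 2.55]. Speed limits (rad/s): [2.22, 2.22, 2.57, 3.14, 3.14, 3.14].

INTERFACE

Orientations are given as a rotation vector (axis times angle).
In Python, from plant import robot, get_image, camera_params, trace, landmark_of gives the robot as it stands.
- The arm moves only by the tool drive_tool, never from a script. Its argument "targets" is a list of rows, each a list of 5 numbers: the finger opening in mm, from 0 to 94, then the shift along the world's x, y, z in mm, then the turn about the world's z in degrees. A call has 1 to 12 rows; each row is the pose to reach, as a shift and turn from the pose measured when the call began; what a row does not reach only later rows make up. A row lasts 1/12 s, in which the tool goes at most 41.7 mm and 7.16 degrees, less where a joint would pass 70% of its speed; a pose out of reach is approached as far as the arm can. A call with a gripper value outside its range is refused whole. The fingers move at their own pace and stop on an object; the grip force is fixed at half the most. Time passes only in rows, so rows that repeat a pose let the fingers close. It gives the time, the measured TCP pose, the force and the opening at its end, in the units of the state.
- robot.get_obs(): the state, without advancing time (a new reading comes with each control period).
- get_image(name): name is "scene" or "top" or "wrist"; returns (picture, depth): 384x512x3 uint8, blue, green, red; 384x512 float32, m along the optical axis (not along the pixel's ray), 0 where there is no reading.
- camera_params(name): a dict with "K" (3x3 intrinsics, pixels), "R" (3x3) and "t" (3): a world point X has camera coordinates R X + t; the wrist camera has in their place "mount" (4x4, takes a point from camera to tool coordinates, whose origin is the TCP and whose axes are the tool frame's). Camera axes: x right, y down, z forward; pixel columns grow to the right and rows downward; lengths in m; the calibration is good to about 2 mm. A picture is of the moment at which its call begins: read the wrist's pose just before it. camera_params takes no time and is no camera call.
- robot.job_done(): hands the job in, once; it reports no verdict.
Trained networks look in the newest picture that a camera, given by its name, has taken for a name from the list of things; names that differ only in an ending like _2 or _b are one class to them, and where a whole thing is asked for, a point or a joint stands for the part that bears it (a point fixed in the world has none). Each returns a list of dicts, best first, with "p" (0 to 1); they miss things now and then, are a little off and sometimes report something else, mostly with a low value. They report only what shows in the picture. A call takes as long as a camera call.
- trace(camera, query): "region" (384x512 bool, what is visible of it) and "location" ([row, column] in pixels, amid what is visible of it).
- landmark_of(camera, query): "location" ([row, column] in pixels: a listed point, or the origin of a listed thing).
The state is a dict: "t": time; "qpos": joint angles; "joint_velocities": joint speeds; "joint_efforts": joint torques, N m; "tcp_pos": TCP position; "ee_rot": TCP orientation; "contact_force": force on the tool from outside, world axes, zero at the start; "moment": the same for the moment, N m; "grip_width": opening from 0.0 (shut) to 1.0 (fully open).
Only numpy, scipy, OpenCV 4.12 (cv2) and the standard library are available. Lean on these libraries where they do the work, as an engineer would, in place of code of your own. Each camera call takes 0.05 s, during which the arm holds its last target.

TASK

Clear the pocket tray: lay every compound bar flat in the steel case, side by side and not stacked, and put every polishing wheel in the cabinet's drawer, which has to be pulled out for it. When all the bars are in, shut the case's lid fully and only then swing the clamp right down onto it, and leave the drawer pushed fully home. Do not disturb the wrench, the tin or the jar.

Things in the scene. Friction and masses are not known exactly. Their poses are not given: they have to be found in the camera images.
- bar0: Brick-brown bar of hard polishing compound, 90 x 30 x 30 mm, 0.14 kg, rigid. Origin at the centre of the bar, x along its length. Starts lying flat in one of the three far pockets of the tray. May be absent (None from the start).
- bar1: Brick-brown bar of hard polishing compound, 90 x 30 x 30 mm, 0.14 kg, rigid. Origin at the centre of the bar, x along its length. Starts lying flat in one of the three far pockets of the tray. May be absent (None from the start).
- bar2: Brick-brown bar of hard polishing compound, 90 x 30 x 30 mm, 0.14 kg, rigid. Origin at the centre of the bar, x along its length. Starts lying flat in one of the three far pockets of the tray. May be absent (None from the start).
- wheel0: Polishing wheel: flat disc 60 mm in diameter and 20 mm thick, with a grey hub 26 mm in diameter standing 24 mm up from the middle of its upper face (44 mm high in all), 0.11 kg. Origin at the centre of the disc's underside, z along the hub. Starts lying hub up in one of the three near pockets of the tray. May be absent (None from the start).
- wheel1: Polishing wheel: flat disc 60 mm in diameter and 20 mm thick, with a grey hub 26 mm in diameter standing 24 mm up from the middle of its upper face (44 mm high in all), 0.11 kg. Origin at the centre of the disc's underside, z along the hub. Starts lying hub up in one of the three near pockets of the tray. May be absent (None from the start).
- wheel2: Polishing wheel: flat disc 60 mm in diameter and 20 mm thick, with a grey hub 26 mm in diameter standing 24 mm up from the middle of its upper face (44 mm high in all), 0.11 kg. Origin at the centre of the disc's underside, z along the hub. Starts lying hub up in one of the three near pockets of the tray. May be absent (None from the start).
- tray: Fixed black pocket tray, 200 (x) x 212 (y) mm, floor 4 mm thick, all walls and dividers 12 mm high above the table. Origin at the centre of its underside. Wheel pockets centred at x = -57 mm, y = -67, 0, 67 mm; bar pockets centred at x = 41 mm, y = -57, 0, 57 mm, in the tray's frame.
- case_in (a point): Centre of the inner floor of the fixed dark steel tool case (x towards its hinge, y along it, z up). Floor 5 mm above the table; inside 140 (x) x 200 (y) mm, 55 mm deep; walls 5 mm thick, rim 60 mm above the table.
- lid (a joint): Hinge of the case's lid: 0 = shut flat on the rim, grows as it opens (1.57 = upright, 1.9 at most). Stiff: it stays where it is left and needs about 0.25 N m to move, so push it all the way.
- lid_hinge (a point): On the lid's hinge line, at the middle of the case's far (+x) rim, 60 mm above the table; the hinge line runs along the case's y. This frame turns with the lid: from here the lid reaches 150 mm along its own -x and 105 mm to either side, is 8 mm thick, and its outer face (upper when shut) looks along its own +z.
- lid_handle (a point): Grip point of the lid's knob, 28 mm in diameter and 43 mm high, on the outer face of the lid, 120 mm from the hinge line, at the middle of the lid's width.
- clamp (a joint): Hinge of the hold-down clamp at the near (-x) side of the case: 0 = down, its arm level over the lid with its rubber foot on the lid; grows as it opens (1.57 = arm upright, 2.1 at most, leaning outward, away from the lid). Friction holds it where it is left, about 0.13 N m to move.
- clamp_hinge (a point): Clamp's hinge point, 84 mm above the table, 11 mm outside the case's near wall and 60 mm to the -y side of its middle; the hinge line runs along the case's y.
- clamp_ball (a point): Centre of the black ball, 28 mm in diameter, on the free end of the clamp arm, 100 mm from the clamp's hinge; with the clamp down it is 6 mm higher than the hinge and lies over the lid. The arm is a flat bar 16 mm wide and 8 mm thick.
- cab_drawer0 (a joint): Travel of the drawer of the fixed blue one-drawer cabinet, in m: 0 = fully home, 0.117 = fully out (it slides towards the cabinet's front, its -x). Friction about 1 N. The cabinet is 250 mm wide, 180 mm deep, its top 106 mm above the table; the drawer's front face is 88 mm to the -x side of the drawer floor's centre.
- drawer_floor (a point): Centre of the drawer's inner floor, moving with the drawer (x towards the back, z up). Floor 28 mm above the table; inside 135 (x) x 208 (y) mm, walls 6 mm thick and 56 mm high; 66 mm from floor to the underside of the cabinet's top.
- cab_drawer0_handle (a point): Middle of the drawer's handle, a level steel bar 11 mm thick and 120 mm long along the drawer's y, 35 mm in front of the drawer's front face, about 68 mm above the table.
- wrench: Bystander: a steel wrench 160 mm long, lying beyond the work. Origin at its middle, x along it.
- tin: Bystander: a tin, 64 mm in diameter and 100 mm high, beyond the work. Origin at the centre of its underside.
- jar: Bystander: a jar, 70 mm in diameter and 90 mm high, beyond the work. Origin at the centre of its underside.

How it is judged:
By the outcome, as a careful person would: the job done as asked, in the order asked, and still so for the second after the job is handed in, with the robot touching nothing.
Of bar0, bar1, bar2, wheel0, wheel1, wheel2 only 3 to 5 are there at a start; the rules pass over those that are not, and their reading is None.
At some moment in a run one of bar0, bar1, bar2, wheel0, wheel1, wheel2 may be knocked a few centimetres aside while the robot is not near it.
Once in a run the grip may slacken for a moment while it holds something.
It also fails if it takes over 210 s, if anything falls off the work surface, if the arm or the gripper's body presses on something with over 40 N, if the wrist force passes 120 N, or if a joint passes its speed limit or range.

## Working session

There is one attempt and no reset: what is moved stays moved. The work goes in short steps, Python scripts to look and compute and a tool call to move; the robot and the scene stay as the last step left them, time stands still between calls to the robot, and variables do not carry over. Pictures are saved under pics/ and viewed, and the job is handed in when it is done.

Besides the shell and the picture viewer there is one more tool, called in YAML: its name, and indented under it one key for each argument. drive_tool: Moves the arm, as the interface text tells. Its arguments: {"type":"object","properties":{"targets":{"type":"array"}},"required":["targets"]}

```bash
ls; mkdir -p pics; cat > h.py <<'E'
import numpy as np, cv2
from scipy.spatial.transform import Rotation as Rn
from plant import robot,get_image,camera_params,trace,landmark_of
def tcp():
    o=robot.get_obs(); T=np.eye(4); T[:3,:3]=Rn.from_rotvec(o["ee_rot"]).as_matrix(); T[:3,3]=o["tcp_pos"]; return T
def cam2world(name,T=None):
    p=camera_params(name)
    M=np.eye(4)
    if name=="wrist": return (tcp() if T is None else T)@np.array(p["mount"])
    R=np.array(p["R"]);M[:3,:3]=R.T;M[:3,3]=-R.T@np.array(p["t"]);return M
def cloud(name,d,M):
    K=np.array(camera_params(name)["K"]);v,u=np.mgrid[0:384,0:512]
    P=np.stack([(u-K[0,2])*d/K[0,0],(v-K[1,2])*d/K[1,1],d],-1)
    W=P@M[:3,:3].T+M[:3,3];W[d<=0]=np.nan
    return W
def look(name,f=None):
    M=cam2world(name);im,d=get_image(name)
    if f: cv2.imwrite("pics/"+f,im)
    return im,d,cloud(name,d,M)
def proj(name,X,M=None):
    M=cam2world(name) if M is None else M
    K=np.array(camera_params(name)["K"]);c=np.linalg.inv(M)@np.append(X,1);q=K@c[:3];return q[:2]/q[2]
E
python3 - <<'E'
from h import *
for n in("scene","top","wrist"):
    im,d,W=look(n,n+"0.png"); np.save(n+"W.npy",W)
o=robot.get_obs();print(o,robot.tcp_to_grasp)
E
```

```text
pics
{'t': 0.15, 'qpos': array([-1.35858212e+00,  3.00316859e-01,  1.52142378e+00, -1.71591801e-06,
        1.32065954e+00, -6.66245337e-02]), 'joint_velocities': array([-0.00041016, -0.00290654, -0.00435242,  0.00016293,  0.00031197,
       -0.00089468]), 'joint_efforts': array([-8.42177069e-04, -5.31960511e+01, -3.52819633e+01,  7.07759243e-02,
        2.36187974e-02, -8.00317866e-05]), 'tcp_pos': array([ 0.1513267 , -0.52858137,  0.20503747]), 'ee_rot': array([ 1.00190332,  1.32892683, -1.00102709]), 'contact_force': array([-0.00229607,  0.37158601, -0.17832671]), 'moment': array([-0.03309176, -0.00372196, -0.02500791]), 'grip_width': 1.00026569611403} 0.0188
```

View pics/top0.png

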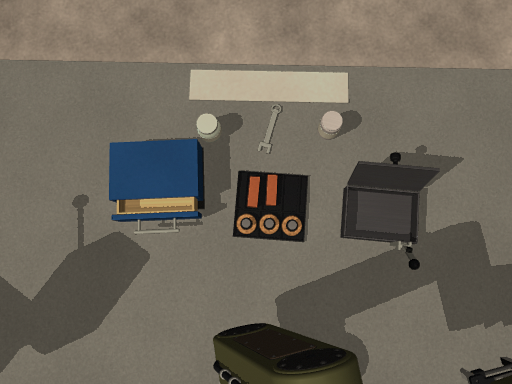

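View pics/scene0.png

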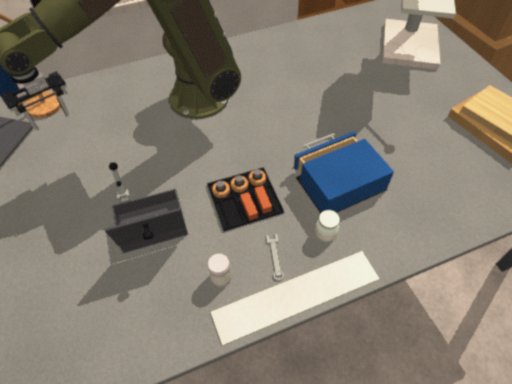

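```bash
python3 - <<'E'
from h import *
names=["bar0","wheel0","tray","case_in","lid_hinge","lid_handle","clamp_hinge","clamp_ball","drawer_floor","cab_drawer0_handle","wrench","tin","jar"]
for cam in("top","scene"):
    im,d,W=look(cam)
    for n in names:
        for r in landmark_of(cam,n)[:4]:
            i,j=[int(round(x)) for x in r["location"]]
            if 0<=i<384 and 0<=j<512: print(cam,n,round(r["p"],2),i,j,np.round(W[i,j],3))
E
```

```text
top bar0 0.83 190 273 [ 0.593 -0.021  0.039]
top bar0 0.82 194 258 [0.58  0.023 0.034]
top wheel0 0.89 228 293 [ 0.481 -0.081  0.05 ]
top wheel0 0.78 222 247 [0.496 0.052 0.048]
top wheel0 0.74 225 268 [ 0.488 -0.009  0.047]
top tray 0.96 205 273 [ 0.55  -0.022  0.02 ]
top tray 0.64 218 374 [ 0.52  -0.326  0.003]
top lid_hinge 0.81 188 380 [ 0.603 -0.331  0.058]
top lid_handle 0.68 159 394 [ 0.663 -0.34   0.172]
top clamp_hinge 0.63 247 408 [ 0.433 -0.385  0.127]
top clamp_ball 0.66 264 415 [ 0.389 -0.382  0.188]
top drawer_floor 0.73 189 163 [0.578 0.288 0.106]
top drawer_floor 0.19 132 208 [0.75  0.171 0.09 ]
top cab_drawer0_handle 0.66 228 154 [0.475 0.334 0.   ]
top cab_drawer0_handle 0.22 128 330 [ 0.767 -0.18   0.101]
top wrench 0.57 124 269 [ 0.804 -0.005  0.009]
top tin 0.74 129 328 [ 0.764 -0.175  0.099]
top jar 0.73 132 212 [0.752 0.16  0.086]
top jar 0.57 130 327 [ 0.763 -0.173  0.092]
top jar 0.18 226 248 [0.484 0.049 0.048]
scene bar0 0.8 207 249 [ 0.612 -0.02   0.036]
scene bar0 0.71 199 261 [0.599 0.028 0.037]
scene wheel0 0.75 185 236 [ 0.506 -0.025  0.027]
scene whee
[... 192 characters left out ...]
in 0.8 224 149 [ 0.636 -0.331  0.166]
scene case_in 0.33 194 123 [ 0.441 -0.385  0.088]
scene lid_hinge 0.91 234 151 [ 0.675 -0.333  0.175]
scene lid_hinge 0.54 191 220 [ 0.511 -0.085  0.031]
scene lid_hinge 0.45 236 148 [ 0.68  -0.342  0.178]
scene lid_handle 0.63 235 148 [ 0.68  -0.341  0.182]
scene clamp_hinge 0.58 194 125 [ 0.444 -0.379  0.089]
scene clamp_ball 0.8 165 115 [ 0.399 -0.375  0.184]
scene clamp_ball 0.38 207 248 [ 0.612 -0.024  0.039]
scene cab_drawer0_handle 0.87 139 319 [0.464 0.309 0.075]
scene wrench 0.78 254 273 [ 0.785 -0.01   0.007]
scene wrench 0.49 184 237 [ 0.503 -0.021  0.028]
scene tin 0.57 280 220 [ 0.822 -0.194  0.05 ]
scene jar 0.82 232 322 [0.797 0.149 0.054]
```

```bash
python3 - <<'E'
from h import *
def fitrect(P):
    c,s,a=cv2.minAreaRect((P[:,:2]*1000).astype(np.float32)); return np.round(c,1),np.round(s,1),round(a,2)
im,d,W=look("top")
for q in["bar0","wheel0","tray","lid","clamp","cab_drawer0","case_in","wrench","tin","jar"]:
    for r in trace("top",q)[:4]:
        m=r["region"]
        P=W[m];P=P[~np.isnan(P[:,0])]
        if len(P)<20: continue
        print(q,round(r["p"],2),len(P),"med",np.round(np.median(P,0),3),"z",np.round(np.percentile(P[:,2],[5,50,95]),3),fitrect(P))
# tops
x,y,z=W[...,0],W[...,1],W[...,2]
m=(z>.096)&(z<.115)&(y>.15);P=W[m];print("cabtop",fitrect(P),np.median(P[:,2]))
for n in("top","scene"):
    im,d,W=look(n)
    x,y,z=W[...,0],W[...,1],W[...,2]
    m=(z>.05)&(z<.085)&(y>.15)&(y<.45)&(x<.5)&(x>.35);P=W[m];print("front+handle",n,len(P),P.min(0) if len(P) else 0,P.max(0) if len(P) else 0)
E
python3 - <<'E'
import cv2
from h import *
for n in("top","scene"):
    im,_=get_image(n)
    if n=="top":
        cv2.imwrite("pics/tA.png",cv2.resize(im[130:280,330:450],None,fx=4,fy=4,interpolation=2))
        cv2.imwrite("pics/tB.png",cv2.resize(im[130:245,95:320],None,fx=3.5,fy=3.5,interpolation=2))
    else:
        cv2.imwrite("pics/sA.png",cv2.resize(im[150:270,95:295],None,fx=4,fy=4,interpolation=2))
        cv2.imwrite("pics/sB.png",cv2.resize(im[120:220,280:410],None,fx=4,fy=4,interpolation=2))
E
```

```text
bar0 0.78 318 med [0.586 0.037 0.034] z [0.028 0.034 0.038] (array([588.9,  37. ]), array([30.1, 90.7]), 86.2)
bar0 0.73 236 med [ 0.593 -0.017  0.034] z [0.03  0.034 0.038] (array([593.2, -16.8]), array([24.1, 85.5]), 88.69)
wheel0 0.74 314 med [0.492 0.055 0.026] z [0.02  0.026 0.049] (array([493.2,  55. ]), array([56.6, 56.3]), 2.65)
wheel0 0.57 274 med [ 0.487 -0.077  0.026] z [0.02  0.026 0.05 ] (array([488.9, -78.1]), array([53. , 50.4]), 1.02)
wheel0 0.53 311 med [ 0.493 -0.012  0.025] z [0.02  0.025 0.049] (array([493.2, -13.3]), array([53.5, 56.8]), 1.03)
tray 0.64 2767 med [ 0.563 -0.039  0.005] z [0.    0.005 0.014] (array([549.9, -14.8]), array([212. , 200.2]), 86.91)
lid 0.72 1981 med [ 0.623 -0.339  0.151] z [0.072 0.151 0.206] (array([ 651.5, -341. ]), array([207.1, 100. ]), 86.71)
clamp 0.68 223 med [ 0.406 -0.382  0.154] z [0.087 0.154 0.185] (array([ 412.3, -389.7]), array([60.2, 58.1]), 27.0)
clamp 0.18 308 med [0.589 0.036 0.034] z [0.028 0.034 0.038] (array([589. ,  35.2]), array([33.8, 91.3]), 89.93)
cab_drawer0 0.87 2106 med [0.518 0.319 0.055] z [0.023 0.055 0
[... 322 characters left out ...]
96 -0.01   0.007] z [-0.001  0.007  0.011] (array([794.8,  -8.2]), array([ 38.2, 161.9]), 75.86)
tin 0.82 510 med [ 0.779 -0.183  0.098] z [0.026 0.098 0.104] (array([ 786.4, -186. ]), array([60.2, 60.3]), 37.57)
jar 0.79 604 med [0.768 0.173 0.087] z [0.001 0.087 0.093] (array([791.9, 182.6]), array([102.9,  71.5]), 26.95)
jar 0.25 328 med [0.584 0.037 0.034] z [0.009 0.034 0.038] (array([588.1,  36.9]), array([36.2, 90.4]), 81.45)
cabtop (array([645.3, 299.9]), array([291.7, 291.6]), 3.78) 0.10594655405292785
front+handle top 299 [0.45507069 0.24380944 0.0500049 ] [0.49995199 0.42893051 0.08496633]
front+handle scene 114 [0.45392774 0.24220856 0.06396163] [0.48590658 0.37256089 0.07994068]
```

View pics/tA.png

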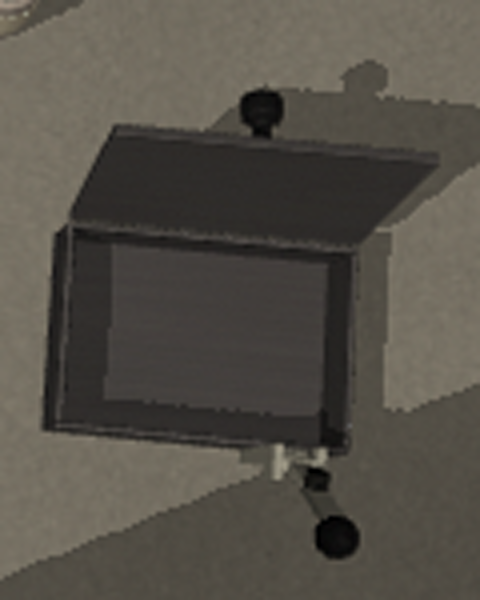

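View pics/tB.png

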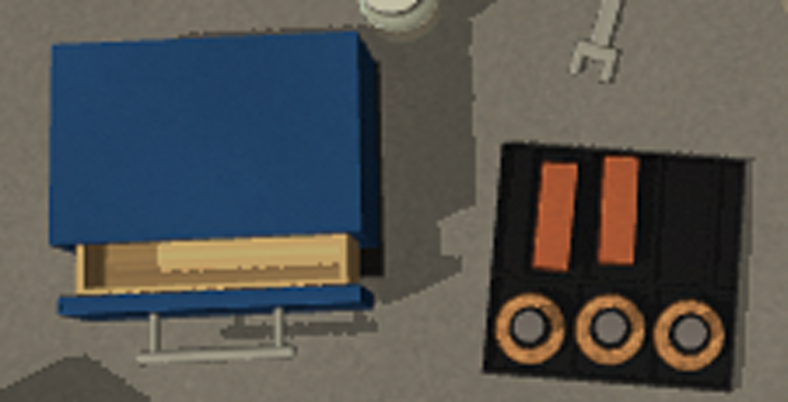

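View pics/sA.png

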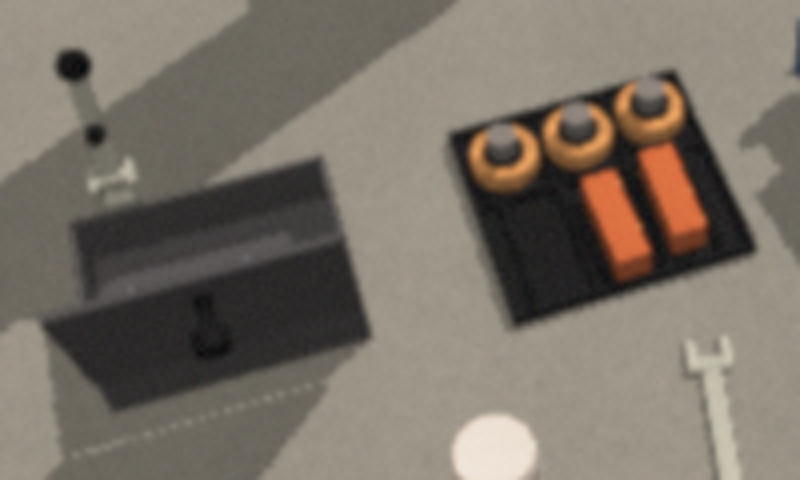

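View pics/sB.png

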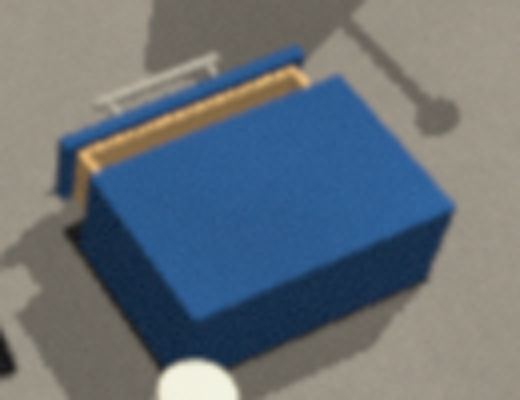

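```bash
python3 - <<'E'
from h import *
np.set_printoptions(suppress=True)
def fr(P):
    c,s,a=cv2.minAreaRect((P[:,:2]*1000).astype(np.float32)); return np.round(c,1),np.round(s,1),round(a,2),np.round(cv2.boxPoints((c,s,a)))
W=np.load("topW.npy");x,y,z=W[...,0],W[...,1],W[...,2]
m=(abs(z-.106)<.006)&(y>.16)&(x<.73)&(x>.5)
n,l,s,_=cv2.connectedComponentsWithStats(m.astype(np.uint8));k=1+np.argmax(s[1:,4]);print("cab",fr(W[l==k]))
WS=np.load("sceneW.npy")
# handle points
for nm,w in(("top",W),("scene",WS)):
    X,Y,Z=w[...,0],w[...,1],w[...,2]
    m=(Z>.055)&(Z<.082)&(Y>.2)&(Y<.45)&(X<.475)&(X>.43)
    P=w[m];print(nm,len(P));
    if len(P)>8:
        f=np.polyfit(P[:,1],P[:,0],1);print("fit",f,P[:,1].min(),P[:,1].max(),np.median(P,0))
# case rim
m=(abs(z-.060)<.006)&(y<-.2)&(x>.4)&(x<.64)
n,l,s,_=cv2.connectedComponentsWithStats(m.astype(np.uint8));k=1+np.argmax(s[1:,4]);print("rim",s[k,4],fr(W[m]))
# lid plane
m=(z>.09)&(z<.2)&(y<-.2)&(x>.58)&(x<.68);P=W[m];c=P.mean(0);u,s,vt=np.linalg.svd(P-c);print("lid",c,vt[2],s, fr(P))
Rm=tcp();print(Rm)
r=robot.get_obs()["ee_rot"]
E
```

```text
cab (array([635.8, 320. ]), array([167.1, 252.1]), 3.76, array([[544., 440.],
       [561., 189.],
       [727., 200.],
       [711., 451.]], dtype=float32))
top 188
fit [-0.05296775  0.47950023] 0.24322699556720156 0.3711322441055171 [0.46300137 0.30861583 0.07218124]
scene 103
fit [-0.04970644  0.48084335] 0.24465841408133515 0.3707097120734999 [0.46501167 0.30878859 0.07223792]
rim 324 (array([ 518.8, -333.2]), array([213. , 174.4]), 85.12, array([[ 423., -432.],
       [ 597., -447.],
       [ 615., -234.],
       [ 441., -220.]], dtype=float32))
lid [ 0.62474725 -0.33930937  0.14920149] [-0.94936861  0.06905874  0.30648024] [2.25920646 1.26689715 0.34488688] (array([ 642.6, -341.7]), array([210.6,  71.8]), 86.67, array([[ 601., -445.],
       [ 672., -449.],
       [ 685., -239.],
       [ 613., -234.]], dtype=float32))
[[ 0.00001145  0.96139457  0.27517356  0.1513522 ]
 [ 0.00002427  0.27517356 -0.96139457 -0.52875763]
 [-1.          0.00001769 -0.00002018  0.20544052]
 [ 0.          0.          0.          1.        ]]
```

```bash
python3 - <<'E'
from h import *
M=cam2world("top");K=np.array(camera_params("top")["K"])
def pz(v,u,z):
    r=M[:3,:3]@np.linalg.inv(K)@[u,v,1];return M[:3,3]+r*(z-M[2,3])/r[2]
print(M[:3,3])
for v,u in((237.5,341.2),(243,416.7),(187,346.2),(191,419.5)): print(np.round(pz(v,u,.06),4))
W=np.load("topW.npy");x,y,z=W[...,0],W[...,1],W[...,2]
m=(abs(z-.062)<.005)&(y<-.2)&(x>.4)&(x<.47)&(y>-.45)
P=W[m];f=np.polyfit(P[:,1],P[:,0],1);print(len(P),f,P[:,1].min(),P[:,1].max(),np.polyval(f,-.33))
m=(abs(z-.062)<.004)&(y<-.2)&(x>.47)&(x<.58)&(y>-.47);P=W[m]
for s in(P[:,1]>-.3,P[:,1]<-.36):
    Q=P[s];print(len(Q),np.polyfit(Q[:,0],Q[:,1],1),np.median(Q,0))
E
```

```text
[ 0.39940507 -0.0050328   1.30040896]
[ 0.4569 -0.2178  0.06  ]
[ 0.4464 -0.4317  0.06  ]
[ 0.603 -0.233  0.06 ]
[ 0.5961 -0.4446  0.06  ]
126 [0.0602021  0.47519808] -0.4330598008339709 -0.22564629437230896 0.45533139143706897
46 [-0.07252481 -0.19243875] [ 0.52871929 -0.23143901  0.06098916]
46 [-0.07565111 -0.39567925] [ 0.52457875 -0.43518435  0.06081556]
```

drive_tool:
  targets:
    - [94,10,20,40,0]
    - [0,240,500,60,-12]
    - [0,240,500,60,-12]
    - [0,240,500,60,-12]
    - [0,240,500,60,-12]
    - [0,240,500,60,-12]
    - [0,240,500,60,-12]
    - [0,240,500,60,-12]
    - [0,240,500,60,-12]
    - [0,240,500,60,-12]
    - [0,240,500,60,-12]
    - [0,240,500,60,-12]

```text
t: 3.3
tcp_pos: [0.3586, -0.0956, 0.2625]
ee_rot: [1.158, 1.24, -1.158]
contact_force: [0.1, -0.1, 0.7]
grip_width: 0.257
```

drive_tool:
  targets:
    - [0,126,406,-20,0]
    - [0,126,406,-20,0]
    - [0,126,406,-20,0]
    - [0,126,406,-20,0]
    - [0,126,406,-20,0]
    - [0,126,406,-20,0]
    - [0,126,406,-20,0]
    - [0,126,406,-20,0]
    - [0,126,406,-20,0]
    - [0,126,406,-20,0]
    - [0,126,406,-80,0]
    - [0,126,406,-110,0]

```text
t: 4.3
tcp_pos: [0.4853, 0.3126, 0.1604]
ee_rot: [1.16, 1.24, -1.152]
contact_force: [0.4, 0.6, -0.8]
grip_width: 0.006
```

```bash
python3 - <<'E'
from h import *
o=robot.get_obs();print(o["tcp_pos"],o["grip_width"],tcp()[:3,2],o["qpos"])
im,d,W=look("wrist","w1.png")
P=W.reshape(-1,3);P=P[~np.isnan(P[:,0])]
m=(P[:,2]>.062)&(P[:,2]<.08)&(P[:,1]>.22)&(P[:,1]<.42)&(P[:,0]<.475);Q=P[m];print(len(Q))
if len(Q): print(np.polyfit(Q[:,1],Q[:,0],1),Q[:,1].min(),Q[:,1].max(),np.median(Q,0))
m=(P[:,2]>.079)&(P[:,2]<.1)&(P[:,1]>.2)&(P[:,1]<.44)&(P[:,0]<.53);Q=P[m];print(len(Q))
if len(Q): print(np.polyfit(Q[:,1],Q[:,0],1),Q.min(0),Q.max(0))
print(proj("wrist",tcp()[:3,3]))
E
```

```text
[0.48532017 0.31257293 0.16041543] 0.006317480141489163 [ 0.0716003  -0.99743245 -0.00137784] [ 5.09122406e-01  3.96155860e-01  1.49927468e+00 -8.60491259e-04
  1.24116902e+00  2.00853690e+00]
1184
[-0.05405515  0.48063387] 0.24591368785944978 0.374805912627026 [0.46395091 0.31580905 0.07219551]
6471
[-0.05762361  0.52588871] [0.48890777 0.20003853 0.07911356] [0.52994814 0.43498846 0.09590066]
[258.28298368 228.3588733 ]
```

View pics/w1.png

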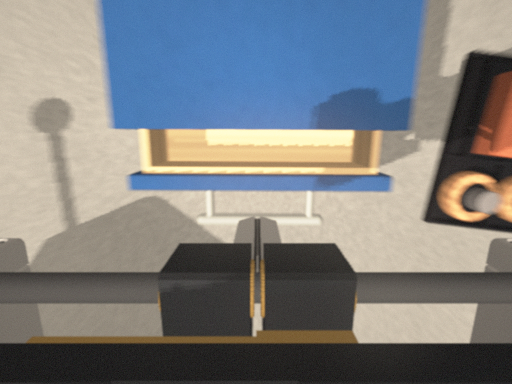

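drive_tool:
  targets:
    - [0,-2,-1,-30,0]
    - [0,-2,-1,-60,0]
    - [0,-2,-1,-85,0]
    - [0,-2,-1,-100,0]
    - [0,-2,-1,-112,0]
    - [0,-2,-1,-112,0]

```text
t: 4.85
tcp_pos: [0.4792, 0.3083, 0.0373]
ee_rot: [1.148, 1.245, -1.168]
contact_force: [-0.1, -0.3, 0.1]
grip_width: 0.006
```

drive_tool:
  targets:
    - [0,-10,-1,5,0]
    - [0,-20,-2,5,0]
    - [0,-35,-2,5,0]
    - [0,-50,-3,5,0]
    - [0,-60,-4,5,0]
    - [0,-68,-4,5,0]
    - [0,-72,-5,5,0]
    - [0,-72,-5,5,0]

```text
t: 5.52
tcp_pos: [0.4069, 0.3034, 0.0428]
ee_rot: [1.148, 1.245, -1.167]
contact_force: [0.4, -0.6, -0.0]
grip_width: 0.003
```

drive_tool:
  targets:
    - [0,-3,0,0,0]
    - [0,-6,0,0,0]
    - [0,-9,-1,0,0]
    - [0,-9,-1,0,0]

```text
t: 5.85
tcp_pos: [0.3999, 0.3031, 0.0432]
ee_rot: [1.152, 1.243, -1.162]
contact_force: [14.8, 5.4, -7.8]
grip_width: 0.003
```

```bash
python3 - <<'E'
from h import *
im,d,W=look("top","t2.png")
for nm in("top","scene"):
    w=look(nm)[2]
    X,Y,Z=w[...,0],w[...,1],w[...,2]
    m=(Z>.06)&(Z<.082)&(Y>.23)&(Y<.39)&(X<.405)&(X>.36)
    P=w[m];print(len(P),np.median(P,0) if len(P) else 0)
    for r in landmark_of(nm,"drawer_floor")+landmark_of(nm,"cab_drawer0_handle"): 
        i,j=[int(round(q)) for q in r["location"]];print(nm,r["p"],w[i,j])
w=W;X,Y,Z=w[...,0],w[...,1],w[...,2]
m=(abs(Z-.028)<.006)&(Y>.2)&(Y<.43)&(X>.4)&(X<.56);P=w[m];print(len(P),P.min(0),P.max(0),cv2.minAreaRect((P[:,:2]*1000).astype(np.float32)))
E
```

```text
10 [0.3930132  0.28113565 0.07000723]
top 0.58 [0.50953565 0.30664756 0.02185458]
top 0.56 [ 0.79765534 -0.00196061  0.00756993]
top 0.65 [ 0.54898883 -0.0074634   0.00176505]
top 0.62 [ 0.52018021 -0.34052351  0.00496793]
84 [0.39009366 0.28884748 0.0717822 ]
scene 0.81 [0.57563773 0.26210394 0.10859942]
scene 0.64 [ 0.51077769 -0.01278199  0.02709136]
scene 0.59 [0.39512941 0.29268501 0.07169634]
2329 [0.42122222 0.20004295 0.0220538 ] [0.55993458 0.41988385 0.03399528] ((490.355224609375, 309.4150390625), (138.57098388671875, 218.90802001953125), 0.9339850544929504)
```

View pics/t2.png

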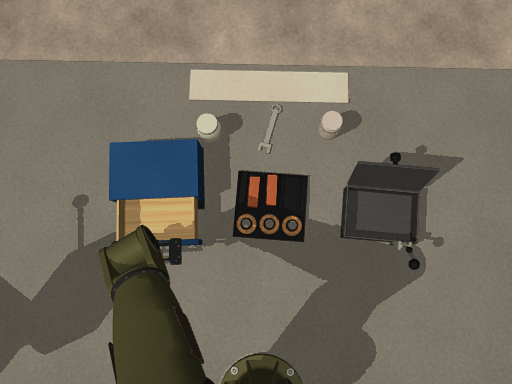

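drive_tool:
  targets:
    - [0,5,0,0,0]
    - [0,7,0,30,0]
    - [0,7,0,70,0]
    - [0,7,0,110,0]
    - [50,97,-248,110,0]
    - [50,97,-248,110,0]
    - [50,97,-248,110,0]
    - [50,97,-248,110,0]
    - [50,97,-248,110,0]
    - [50,97,-248,110,0]
    - [50,97,-248,110,0]
    - [50,97,-248,110,0]

```text
t: 7.2
tcp_pos: [0.4975, 0.0522, 0.153]
ee_rot: [1.154, 1.241, -1.166]
contact_force: [0.4, 0.0, -0.6]
grip_width: 0.52
```

```bash
cat > wheels.py <<'E'
from h import *
o=robot.get_obs();print(o["tcp_pos"],o["grip_width"]*94)
im,d,W=look("wrist","w_%d.png"%int(o["t"]*100))
P=W.reshape(-1,3);P=P[~np.isnan(P[:,0])]
def hubs(W,zlo=.042,zhi=.056):
    m=((W[...,2]>zlo)&(W[...,2]<zhi)&(W[...,0]<.56)&(W[...,0]>.42)&(abs(W[...,1])<.16)).astype(np.uint8)
    n,l,s,_=cv2.connectedComponentsWithStats(m)
    for k in range(1,n):
        if s[k,4]>15:
            Q=W[l==k];print("hub",s[k,4],np.round((Q.min(0)+Q.max(0))/2,4),np.round(np.median(Q,0),4))
hubs(W);im,d,W=look("top");print("top");hubs(W)
E
python3 wheels.py; ls pics
```

```text
[0.49753914 0.05220551 0.15295609] 48.916542576739005
hub 459 [0.4921 0.0581 0.0463] [0.4928 0.0581 0.0479]
hub 463 [ 0.4931 -0.0095  0.0461] [ 0.4937 -0.009   0.0478]
hub 476 [ 0.4898 -0.076   0.046 ] [ 0.4903 -0.0749  0.0478]
top
hub 63 [ 0.4901 -0.0781  0.0477] [ 0.4905 -0.078   0.0482]
sA.png
sB.png
scene0.png
t2.png
tA.png
tB.png
top0.png
w1.png
w_720.png
wrist0.png
```

drive_tool:
  targets:
    - [50,-4,4,-20,0]
    - [50,-4,4,-50,0]
    - [50,-4,4,-90,0]
    - [50,-4,4,-110,0]
    - [50,-4,4,-123,0]
    - [50,-4,4,-123,0]
    - [10,-4,4,-123,0]
    - [10,-4,4,-123,0]
    - [10,-4,4,-123,0]
    - [10,-4,4,-123,0]
    - [10,-4,4,-123,0]

```text
t: 8.22
tcp_pos: [0.4932, 0.0592, 0.031]
ee_rot: [1.153, 1.242, -1.163]
contact_force: [-1.5, 0.7, 6.5]
grip_width: 0.271
```

drive_tool:
  targets:
    - [10,0,0,20,0]
    - [10,0,0,60,0]
    - [10,0,20,100,0]
    - [10,-5,60,140,0]
    - [10,-14,100,150,0]
    - [10,-14,140,150,0]
    - [10,-14,180,150,0]
    - [10,-14,220,150,0]
    - [10,-14,260,150,0]
    - [10,-14,300,150,0]
    - [10,-14,319,150,0]
    - [10,-14,319,150,0]

```text
t: 9.22
tcp_pos: [0.4781, 0.3824, 0.1805]
ee_rot: [1.151, 1.244, -1.16]
contact_force: [-0.4, -0.1, -1.4]
grip_width: 0.268
```

```bash
python3 - <<'E'
from h import *
o=robot.get_obs();print(o["tcp_pos"],o["grip_width"]*94,o["contact_force"],o["qpos"])
im,d,W=look("wrist","w2.png")
im,d,W=look("top","t3.png")
E
```

```text
[0.47805518 0.38238211 0.18054158] 25.170291253926813 [-0.43680424 -0.14936849 -1.41900137] [6.14720258e-01 4.61676709e-01 1.35788063e+00 2.75948398e-04
 1.32774090e+00 2.11231588e+00]
```

View pics/w2.png

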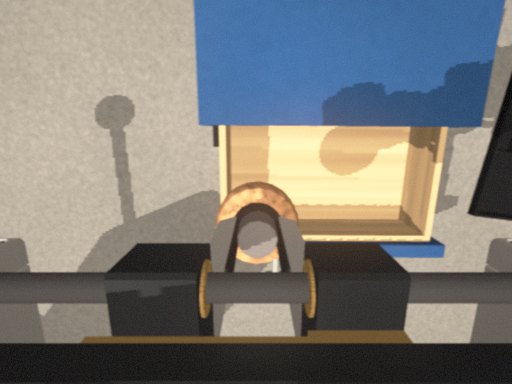

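View pics/t3.png

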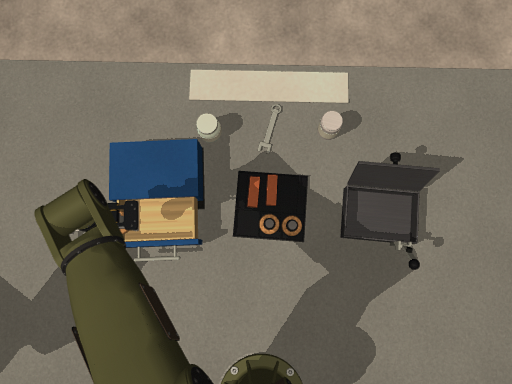

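```bash
cat > drw.py <<'E'
from h import *
w=look("top")[2];X,Y,Z=w[...,0],w[...,1],w[...,2]
def ws(w):
    X,Y,Z=w[...,0],w[...,1],w[...,2]
    m=(abs(Z-.085)<.007)&(X<.53)&(X>.46)
    for lo,hi in((.17,.25),(.37,.46)):
        P=w[m&(Y>lo)&(Y<hi)]
        if len(P)>5:
            f=np.polyfit(P[:,0],P[:,1],1);print("side",len(P),np.polyval(f,.484),f[0],np.percentile(P[:,1],[3,97]))
    m=(abs(Z-.087)<.009)&(X<.46)&(X>.38)&(Y>.23)&(Y<.34);P=w[m]
    if len(P)>5: print("front",len(P),np.percentile(P[:,0],[3,50,97]),np.median(P[:,1]))
    m=(abs(Z-.072)<.005)&(X<.41)&(X>.35)&(Y>.23)&(Y<.38);P=w[m]
    if len(P)>5: print("handle",len(P),np.median(P,0))
for n in("top","scene","wrist"): print(n);ws(look(n)[2])
E
python3 drw.py
```

```text
top
side 65 0.20200625148170562 0.07788476452844542 [0.19883113 0.20771862]
front 275 [0.42166716 0.43260377 0.44343142] 0.2847887856960006
handle 202 [0.38723035 0.30345946 0.07213027]
scene
side 41 0.20173687483378439 0.056286245558408 [0.19879773 0.20848876]
side 41 0.41614945877526466 0.05911044099888078 [0.4121308 0.4228704]
front 190 [0.42183412 0.43679131 0.44691812] 0.28431328610112494
handle 90 [0.38972478 0.30390914 0.07274968]
wrist
side 631 0.20564245273920465 0.06836563031263493 [0.20153134 0.2103202 ]
side 450 0.4188051824839757 0.05973630369472232 [0.41583214 0.42378906]
front 997 [0.43056337 0.43880985 0.44469451] 0.2674161980969426
handle 76 [0.39501122 0.35688096 0.07126709]
```

drive_tool:
  targets:
    - [10,3,-6,-10,0]
    - [10,3,-6,-40,0]
    - [10,3,-6,-70,0]
    - [10,3,-6,-95,0]
    - [10,3,-6,-110,0]
    - [10,3,-6,-118,0]
    - [10,3,-6,-122,0]
    - [10,3,-6,-122,0]
    - [10,3,-6,-122,0]

```text
t: 10.27
tcp_pos: [0.4831, 0.3712, 0.0603]
ee_rot: [1.156, 1.241, -1.163]
contact_force: [-0.1, -0.3, -1.0]
grip_width: 0.271
```

drive_tool:
  targets:
    - [10,0,5,-4,0]
    - [10,0,5,-4,0]
    - [45,0,5,-4,0]
    - [45,0,5,-4,0]
    - [45,0,5,-4,0]
    - [45,0,5,20,0]
    - [45,0,5,60,0]
    - [45,0,5,110,0]
    - [50,0,-100,110,0]
    - [50,0,-250,110,0]
    - [50,0,-300,110,0]
    - [50,0,-386,110,0]

```text
t: 11.27
tcp_pos: [0.4827, 0.208, 0.1679]
ee_rot: [1.156, 1.241, -1.162]
contact_force: [0.7, 0.7, 1.2]
grip_width: 0.534
```

drive_tool:
  targets:
    - [50,11,-218,0,0]
    - [50,11,-218,0,0]
    - [50,11,-218,0,0]
    - [50,11,-218,0,0]
    - [50,11,-218,0,0]
    - [50,11,-218,0,0]
    - [50,11,-218,-20,0]
    - [50,11,-218,-20,0]

```text
t: 11.93
tcp_pos: [0.4926, -0.0106, 0.1457]
ee_rot: [1.156, 1.242, -1.165]
contact_force: [-1.1, -0.1, -0.9]
grip_width: 0.533
```

```bash
python3 wheels.py; python3 - <<'E'
from h import *
im,_=get_image("top");cv2.imwrite("pics/t4.png",cv2.resize(im[130:245,95:320],None,fx=3.5,fy=3.5,interpolation=2))
E
```

```text
[ 0.4925861  -0.01057629  0.14574521] 50.07719265892006
hub 486 [ 0.493  -0.0098  0.0464] [ 0.4935 -0.0097  0.0479]
hub 489 [ 0.49  -0.076  0.046] [ 0.4905 -0.0756  0.0478]
top
```

View pics/t4.png

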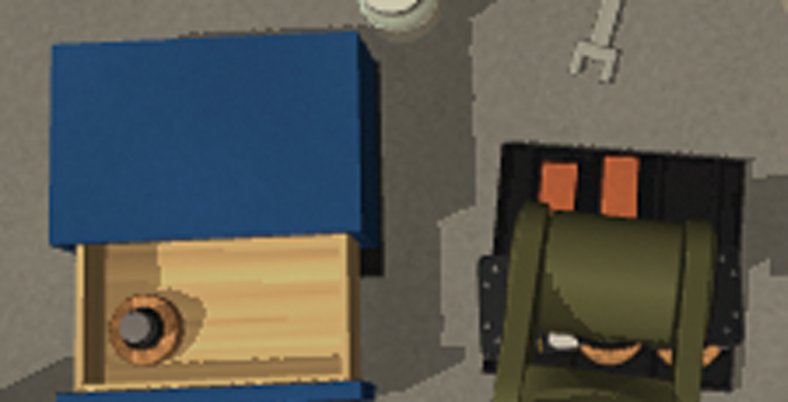

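Wheel 1 stands hub up in the drawer. Next wheel.

drive_tool:
  targets:
    - [50,1,0,-30,0]
    - [50,1,0,-70,0]
    - [50,1,0,-100,0]
    - [50,1,0,-115,0]
    - [50,1,0,-115,0]
    - [10,1,0,-115,0]
    - [10,1,0,-115,0]
    - [10,1,0,-115,0]
    - [10,1,0,-115,0]
    - [10,1,0,-90,0]
    - [10,1,0,-60,0]

```text
t: 13.0
tcp_pos: [0.4938, -0.0093, 0.0884]
ee_rot: [1.154, 1.243, -1.163]
contact_force: [0.0, 0.4, -1.1]
grip_width: 0.265
```

drive_tool:
  targets:
    - [10,0,20,40,0]
    - [10,0,60,80,0]
    - [10,-4,100,92,0]
    - [10,-8,140,92,0]
    - [10,-10,180,92,0]
    - [10,-10,220,92,0]
    - [10,-10,260,92,0]
    - [10,-10,300,92,0]
    - [10,-10,318,92,0]
    - [10,-10,318,92,0]
    - [10,-10,318,60,0]
    - [10,-10,318,30,0]

```text
t: 14.0
tcp_pos: [0.4843, 0.3093, 0.1192]
ee_rot: [1.156, 1.243, -1.159]
contact_force: [0.9, 0.1, -1.8]
grip_width: 0.267
```

```bash
python3 - <<'E'
from h import *
o=robot.get_obs();print(o["tcp_pos"],o["grip_width"]*94,o["contact_force"])
im,d,W=look("wrist","w3.png")
E
```

```text
[0.48425073 0.30932616 0.11917635] 25.10668172198725 [ 0.93966221  0.05736097 -1.81811535]
```

View pics/w3.png

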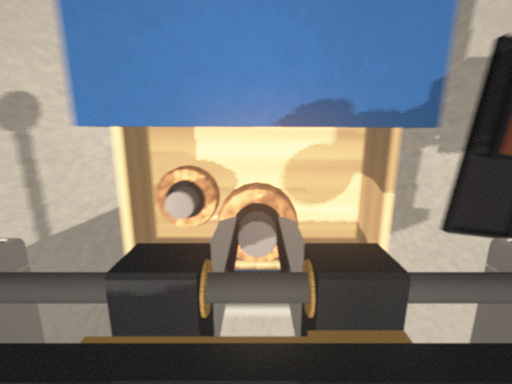

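drive_tool:
  targets:
    - [10,0,-2,-25,0]
    - [10,0,-2,-45,0]
    - [10,0,-2,-56,0]
    - [10,0,-2,-62,0]
    - [10,0,-2,-64,0]
    - [10,0,-2,-64,0]
    - [45,0,-2,-64,0]
    - [45,0,-2,-64,0]
    - [45,0,-2,-64,0]
    - [45,0,-2,-40,0]
    - [45,0,-2,0,0]
    - [45,0,-2,40,0]

```text
t: 15.05
tcp_pos: [0.4808, 0.3051, 0.153]
ee_rot: [1.147, 1.247, -1.17]
contact_force: [0.6, -0.2, 0.3]
grip_width: 0.478
```

drive_tool:
  targets:
    - [50,3,-380,10,0]
    - [50,3,-380,10,0]
    - [50,3,-380,10,0]
    - [50,3,-380,10,0]
    - [50,3,-380,10,0]
    - [50,3,-380,10,0]
    - [50,3,-380,10,0]
    - [50,3,-380,10,0]
    - [50,3,-380,10,0]
    - [50,6,-383,0,0]
    - [50,6,-383,-20,0]
    - [50,6,-383,-20,0]

```text
t: 16.05
tcp_pos: [0.4855, -0.0781, 0.1303]
ee_rot: [1.147, 1.25, -1.174]
contact_force: [-0.2, 0.5, -0.8]
grip_width: 0.53
```

```bash
python3 wheels.py; python3 - <<'E'
from h import *
im,_=get_image("top");cv2.imwrite("pics/t5.png",cv2.resize(im[130:245,95:320],None,fx=3.5,fy=3.5,interpolation=2))
E
```

```text
[ 0.48547104 -0.07814119  0.1303354 ] 49.79922491048531
hub 543 [ 0.49   -0.0764  0.0463] [ 0.4905 -0.0764  0.0479]
top
```

View pics/t5.png

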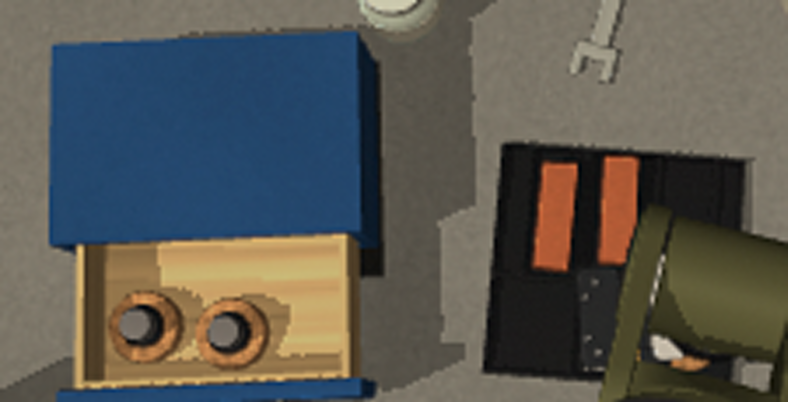

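drive_tool:
  targets:
    - [50,5,2,-30,0]
    - [50,5,2,-70,0]
    - [50,5,2,-90,0]
    - [50,5,2,-100,0]
    - [50,5,2,-100,0]
    - [10,5,2,-100,0]
    - [10,5,2,-100,0]
    - [10,5,2,-100,0]
    - [10,5,2,-100,0]
    - [10,5,2,-60,0]
    - [10,5,2,-20,0]
    - [10,5,2,40,0]

```text
t: 17.2
tcp_pos: [0.4914, -0.0751, 0.1571]
ee_rot: [1.146, 1.248, -1.17]
contact_force: [-0.2, 0.1, -1.6]
grip_width: 0.264
```

drive_tool:
  targets:
    - [10,-3,40,23,0]
    - [10,-3,80,23,0]
    - [10,-3,120,23,0]
    - [10,-3,160,23,0]
    - [10,-3,200,23,0]
    - [10,-3,240,23,0]
    - [10,-3,280,23,0]
    - [10,-3,310,23,0]
    - [10,-3,316,23,0]
    - [10,-3,316,0,0]
    - [10,-3,316,-37,0]
    - [10,-3,316,-37,0]

```text
t: 18.2
tcp_pos: [0.4859, 0.2396, 0.1149]
ee_rot: [1.14, 1.251, -1.177]
contact_force: [-1.2, -0.8, -2.5]
grip_width: 0.267
```

```bash
python3 - <<'E'
from h import *
o=robot.get_obs();print(o["tcp_pos"],o["grip_width"]*94,o["contact_force"])
im,d,W=look("wrist","w4.png")
E
```

```text
[0.4858589  0.23961478 0.11494011] 25.092778971238612 [-1.22043193 -0.79001853 -2.4932612 ]
```

View pics/w4.png

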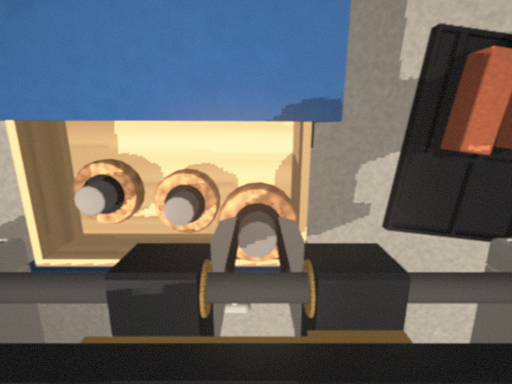

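drive_tool:
  targets:
    - [10,0,4,-15,0]
    - [10,0,4,-35,0]
    - [10,0,4,-48,0]
    - [10,0,4,-55,0]
    - [10,0,4,-60,0]
    - [10,0,4,-60,0]
    - [34,0,4,-60,0]
    - [34,0,4,-60,0]
    - [34,0,4,-60,0]
    - [34,0,4,-40,0]
    - [34,0,4,0,0]
    - [34,0,4,60,0]

```text
t: 19.25
tcp_pos: [0.4862, 0.2436, 0.1604]
ee_rot: [1.14, 1.251, -1.177]
contact_force: [0.9, 0.3, -0.7]
grip_width: 0.356
```

drive_tool:
  targets:
    - [0,0,0,20,0]
    - [0,-60,-20,20,0]
    - [0,-120,40,20,0]
    - [0,-130,60,20,0]
    - [0,-130,60,20,0]
    - [0,-130,60,20,0]

```text
t: 19.75
tcp_pos: [0.3529, 0.3063, 0.1813]
ee_rot: [1.139, 1.254, -1.174]
contact_force: [0.3, -0.6, 0.9]
grip_width: 0.003
```

```bash
python3 - <<'E'
from h import *
o=robot.get_obs();print(o["tcp_pos"],o["grip_width"]*94,o["contact_force"])
im,d,W=look("wrist","w5.png")
E
```

```text
[0.3528791  0.30631748 0.18127503] 0.2962773354543184 [ 0.28836673 -0.60205076  0.85910622]
```

View pics/w5.png

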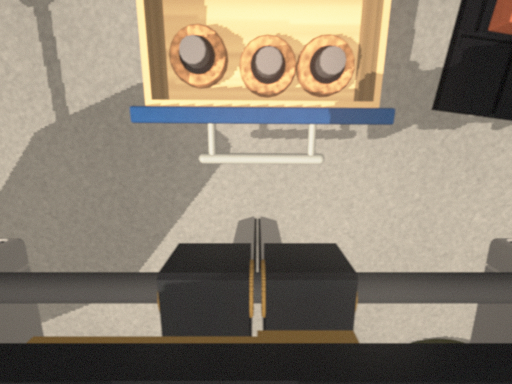

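drive_tool:
  targets:
    - [0,0,0,-40,0]
    - [0,0,0,-80,0]
    - [0,0,0,-122,0]
    - [0,0,0,-126,0]
    - [0,12,1,-126,0]
    - [0,22,1,-126,0]
    - [0,35,2,-126,0]
    - [0,48,3,-126,0]
    - [0,62,4,-126,0]
    - [0,76,5,-126,0]
    - [0,88,6,-126,0]
    - [0,100,7,-126,0]

```text
t: 20.8
tcp_pos: [0.4565, 0.3119, 0.0572]
ee_rot: [1.141, 1.252, -1.173]
contact_force: [-1.6, -1.0, 0.1]
grip_width: 0.006
```

drive_tool:
  targets:
    - [0,12,1,0,0]
    - [0,22,1,0,0]
    - [0,30,2,0,0]
    - [0,36,2,0,0]
    - [0,36,2,0,0]

```text
t: 21.22
tcp_pos: [0.488, 0.3135, 0.0591]
ee_rot: [1.132, 1.26, -1.184]
contact_force: [-48.5, -6.7, 35.4]
grip_width: 0.004
```

drive_tool:
  targets:
    - [0,-4,0,0,0]
    - [0,-20,0,0,0]
    - [0,-40,0,20,0]
    - [0,-50,0,60,0]
    - [0,-50,0,100,0]
    - [0,-50,0,125,0]

```text
t: 21.72
tcp_pos: [0.4387, 0.3138, 0.1899]
ee_rot: [1.136, 1.259, -1.179]
contact_force: [0.7, -0.8, 0.2]
grip_width: 0.008
```

```bash
python3 - <<'E'
from h import *
o=robot.get_obs();print(o["tcp_pos"],o["contact_force"])
im,d,W=look("wrist","w6.png")
for nm in("top","scene","wrist"):
    w=look(nm)[2]
    X,Y,Z=w[...,0],w[...,1],w[...,2]
    m=(Z>.066)&(Z<.078)&(Y>.25)&(Y<.37)&(X<.53)&(X>.46)
    P=w[m];print(nm,len(P),np.median(P,0) if len(P) else 0)
E
```

```text
[0.43870327 0.31380082 0.1898952 ] [ 0.66223138 -0.81339059  0.21279929]
top 161 [0.50572093 0.32106798 0.07197653]
scene 103 [0.50708478 0.30959312 0.07211611]
wrist 1640 [0.50347613 0.31360674 0.07220652]
```

View pics/w6.png

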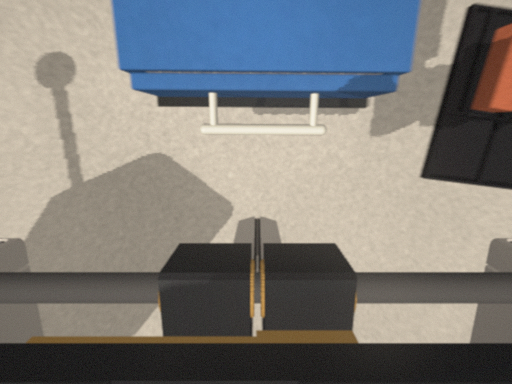

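drive_tool:
  targets:
    - [60,0,-60,30,0]
    - [60,100,-290,20,-7]
    - [60,100,-290,20,-7]
    - [60,100,-290,20,-7]
    - [60,100,-290,20,-7]
    - [60,100,-290,20,-7]
    - [60,100,-290,20,-7]
    - [60,100,-290,20,-7]
    - [60,100,-290,20,-7]
    - [60,100,-290,20,-7]

```text
t: 22.75
tcp_pos: [0.5383, 0.0222, 0.204]
ee_rot: [1.226, 1.205, -1.276]
contact_force: [0.6, 0.5, 0.3]
grip_width: 0.632
```

```bash
cat > bars.py <<'E'
from h import *
o=robot.get_obs();T=tcp();z=T[:3,2];z=-z if z[1]<0 else z
print(o["tcp_pos"],"phi",np.degrees(np.arctan2(-z[0],z[1])))
for n in("wrist","top"):
    im,d,W=look(n,"b_%s_%d.png"%(n,int(o["t"]*100)))
    m=((im[...,2].astype(int)-im[...,0]>60)&(abs(W[...,2]-.034)<.006)&(W[...,0]>.5)&(W[...,0]<.7)&(abs(W[...,1])<.16)).astype(np.uint8)
    k,l,s,_=cv2.connectedComponentsWithStats(m)
    for i in range(1,k):
        if s[i,4]>60:
            Q=W[l==i];print(n,s[i,4],cv2.minAreaRect((Q[:,:2]*1000).astype(np.float32)),np.median(Q[:,2]))
E
python3 bars.py
```

```text
[0.53826408 0.02219723 0.20399638] phi -2.968368643619564
wrist 1858 ((593.5062866210938, -14.446413040161133), (30.066356658935547, 89.57728576660156), 88.1320571899414) 0.033875092625763464
wrist 1830 ((587.0601806640625, 38.96348571777344), (29.539018630981445, 90.07552337646484), 85.50282287597656) 0.03389587423253268
```

drive_tool:
  targets:
    - [44,25,8,-20,-1]
    - [44,50,16,-50,-1]
    - [44,50,16,-90,-1]
    - [44,50,16,-130,-1]
    - [44,50,16,-160,-1]
    - [44,50,16,-180,-1]
    - [44,50,16,-186,-1]
    - [44,50,16,-186,-1]

```text
t: 23.52
tcp_pos: [0.587, 0.0408, 0.0173]
ee_rot: [1.235, 1.2, -1.287]
contact_force: [-0.3, 0.7, 0.3]
grip_width: 0.469
```

drive_tool:
  targets:
    - [15,1,-3,0,0]
    - [15,1,-3,0,0]
    - [15,1,-3,0,0]
    - [15,1,-3,0,0]
    - [15,1,-3,20,0]
    - [15,1,-3,60,0]
    - [15,1,-3,100,0]
    - [15,1,-3,140,0]
    - [15,1,-3,180,0]
    - [15,1,-3,180,0]

```text
t: 24.35
tcp_pos: [0.5905, 0.0379, 0.2064]
ee_rot: [1.242, 1.191, -1.278]
contact_force: [0.4, -0.3, -0.3]
grip_width: 0.32
```

drive_tool:
  targets:
    - [15,-10,-30,0,0]
    - [15,-20,-70,0,0]
    - [15,-30,-110,0,0]
    - [15,-40,-150,0,0]
    - [15,-50,-190,0,0]
    - [15,-60,-230,0,0]
    - [15,-70,-270,0,-1]
    - [15,-70,-305,0,-1]
    - [15,-70,-330,0,-1]
    - [15,-70,-330,0,-1]
    - [15,-70,-330,-30,-1]
    - [15,-70,-330,-50,-1]

```text
t: 25.35
tcp_pos: [0.5203, -0.2923, 0.1555]
ee_rot: [1.255, 1.181, -1.291]
contact_force: [0.4, 0.1, -2.2]
grip_width: 0.316
```

```bash
cat > case.py <<'E'
from h import *
o=robot.get_obs();print(o["tcp_pos"],o["grip_width"]*94,o["contact_force"])
for n in("wrist","top"):
    im,d,W=look(n,"c_%s_%d.png"%(n,int(o["t"]*100)))
    x,y,z=W[...,0],W[...,1],W[...,2]
    m=(abs(z-.061)<.004)&(x>.48)&(x<.57)
    for lo,hi in((-.27,-.2),(-.46,-.4)):
        P=W[m&(y>lo)&(y<hi)]
        if len(P)>5: print(n,"side",len(P),np.polyval(np.polyfit(P[:,0],P[:,1],1),.525))
    P=W[(abs(z-.061)<.004)&(x>.43)&(x<.475)&(y>-.42)&(y<-.26)]
    if len(P)>5:
        f=np.polyfit(P[:,1],P[:,0],1);print(n,"near",len(P),f[0],np.polyval(f,-.33))
    for h in (.035,.009+.03):
        pass
    mm=((im[...,2].astype(int)-im[...,0]>50)&(x>.44)&(x<.62)&(y<-.2)&(y>-.46)&(z<.07)).astype(np.uint8)
    k,l,s,_=cv2.connectedComponentsWithStats(mm)
    for i in range(1,k):
        if s[i,4]>60:
            Q=W[l==i];print(n,s[i,4],cv2.minAreaRect((Q[:,:2]*1000).astype(np.float32)),np.percentile(Q[:,2],[5,50,95]))
E
python3 case.py
```

```text
[ 0.52029682 -0.29228428  0.15548752] 29.704086816574236 [ 0.37954979  0.12786293 -2.2300508 ]
wrist side 452 -0.2297801144046018
wrist side 507 -0.43394498492576195
wrist near 6 0.09589537334354602 0.4523493451516946
top side 48 -0.23034725724353464
```

View pics/c_wrist_2535.png

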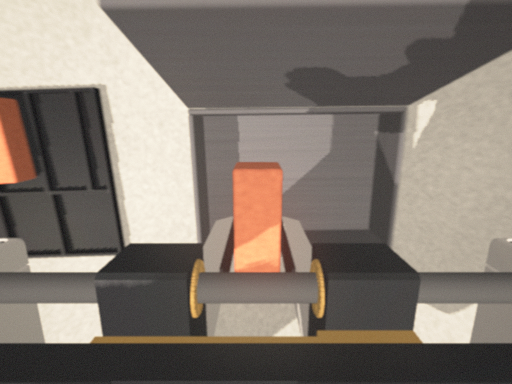

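drive_tool:
  targets:
    - [15,0,0,-30,0]
    - [15,0,0,-60,0]
    - [15,0,0,-90,0]
    - [15,0,0,-115,0]
    - [15,0,0,-128,0]
    - [15,0,0,-134,0]
    - [15,0,0,-137,0]
    - [15,0,0,-137,0]

```text
t: 26.12
tcp_pos: [0.5202, -0.2911, 0.0194]
ee_rot: [1.254, 1.186, -1.291]
contact_force: [-4.7, 4.3, 9.2]
grip_width: 0.315
```

Contact with the floor; release and retreat.

drive_tool:
  targets:
    - [44,0,0,0,0]
    - [44,0,0,0,0]
    - [44,0,0,0,0]
    - [44,0,0,40,0]
    - [44,0,0,80,0]
    - [44,0,0,120,0]
    - [44,0,0,160,0]
    - [44,0,0,190,0]
    - [44,20,60,190,1]
    - [44,30,120,190,2]
    - [44,50,240,190,2]
    - [44,50,240,190,2]

```text
t: 27.12
tcp_pos: [0.5565, -0.1271, 0.2101]
ee_rot: [1.229, 1.202, -1.266]
contact_force: [0.9, -0.6, -0.0]
grip_width: 0.466
```

drive_tool:
  targets:
    - [44,-5,130,0,0]
    - [44,-5,130,0,0]
    - [44,-5,130,0,0]
    - [44,-5,130,0,0]
    - [44,-5,130,0,0]

```text
t: 27.53
tcp_pos: [0.5516, 0.005, 0.2108]
ee_rot: [1.227, 1.203, -1.262]
contact_force: [0.1, -0.9, 0.1]
grip_width: 0.466
```

```bash
python3 bars.py; python3 case.py
```

```text
[0.55157327 0.00499452 0.2107678 ] phi -2.5548616668686197
wrist 1720 ((593.9736328125, -14.708799362182617), (30.12331199645996, 89.49055480957031), 88.43907928466797) 0.0339503730181793
[0.55170838 0.00222483 0.21040252] 43.888770573901795 [ 0.36660173 -1.35646081  0.22897942]
wrist side 372 -0.22815392696381726
wrist near 95 0.04264836486942844 0.4558287012288838
wrist 2600 ((511.91644287109375, -302.06597900390625), (59.749229431152344, 101.12716674804688), 85.0308609008789) [0.00755296 0.0340157  0.03587365]
top side 53 -0.23065474646126363
top side 48 -0.43545575282234905
top near 84 0.0814910135989658 0.4544620589507048
top 363 ((519.5650634765625, -291.5066833496094), (31.817535400390625, 89.69576263427734), 84.23037719726562) [0.01765401 0.03436008 0.03867148]
```

drive_tool:
  targets:
    - [44,20,-10,-20,1]
    - [44,42,-18,-50,1]
    - [44,42,-18,-90,1]
    - [44,42,-18,-130,1]
    - [44,42,-18,-165,1]
    - [44,42,-18,-185,1]
    - [44,42,-18,-193,1]
    - [44,42,-18,-193,1]

```text
t: 28.4
tcp_pos: [0.5929, -0.0177, 0.0156]
ee_rot: [1.217, 1.21, -1.257]
contact_force: [-0.6, 0.6, 0.7]
grip_width: 0.467
```

drive_tool:
  targets:
    - [15,0,0,0,0]
    - [15,0,0,0,0]
    - [15,0,0,0,0]
    - [15,0,0,0,0]
    - [15,0,0,20,0]
    - [15,0,0,60,0]
    - [15,0,0,100,0]
    - [15,0,0,140,0]
    - [15,0,0,180,0]
    - [15,0,0,180,0]

```text
t: 29.23
tcp_pos: [0.5954, -0.0178, 0.2048]
ee_rot: [1.223, 1.2, -1.248]
contact_force: [0.7, 0.2, -1.3]
grip_width: 0.319
```

drive_tool:
  targets:
    - [15,-5,-30,0,0]
    - [15,-10,-70,0,0]
    - [15,-20,-110,0,0]
    - [15,-30,-150,0,-1]
    - [15,-40,-190,0,-2]
    - [15,-50,-230,0,-3]
    - [15,-60,-270,0,-3]
    - [15,-70,-310,0,-3]
    - [15,-78,-340,0,-3]
    - [15,-78,-349,0,-3]
    - [15,-78,-349,-20,-3]
    - [15,-78,-349,-50,-3]

```text
t: 30.23
tcp_pos: [0.5183, -0.368, 0.1569]
ee_rot: [1.262, 1.169, -1.285]
contact_force: [1.0, -0.9, -2.2]
grip_width: 0.321
```

```bash
python3 case.py; ls -t pics|head -3
```

```text
[ 0.51827235 -0.36796712  0.15692956] 30.13037014578152 [ 1.00722676 -0.86213107 -2.18131171]
wrist side 485 -0.23011970725335976
wrist side 456 -0.43434416941563914
wrist near 19 0.11956440833731215 0.45396310583432986
wrist 2581 ((512.7213745117188, -285.5054016113281), (40.2042121887207, 101.72867584228516), 85.02731323242188) [0.00787518 0.03473545 0.03606293]
top side 41 -0.23049370779578204
top near 34 0.06779194031438912 0.45516910550507783
top 363 ((519.553955078125, -290.88287353515625), (30.935199737548828, 89.7913818359375), 84.98735046386719) [0.01924629 0.03461834 0.03903032]
c_top_3023.png
c_wrist_3023.png
c_top_2763.png
```

drive_tool:
  targets:
    - [15,0,0,-30,0]
    - [15,0,0,-60,0]
    - [15,0,0,-90,0]
    - [15,0,0,-115,0]
    - [15,0,0,-130,0]
    - [15,0,0,-136,0]
    - [15,0,0,-139,0]
    - [15,0,0,-139,0]

```text
t: 31.0
tcp_pos: [0.5175, -0.3645, 0.0156]
ee_rot: [1.262, 1.182, -1.287]
contact_force: [-8.3, 11.8, 22.1]
grip_width: 0.313
```

drive_tool:
  targets:
    - [44,0,0,0,0]
    - [44,0,0,0,0]
    - [44,0,0,0,0]
    - [44,0,0,40,0]
    - [44,0,0,80,0]
    - [44,0,0,120,0]
    - [44,0,0,160,0]
    - [0,0,0,200,0]
    - [0,0,40,230,0]
    - [0,0,75,260,0]
    - [0,0,75,260,0]

```text
t: 31.92
tcp_pos: [0.5184, -0.2868, 0.2807]
ee_rot: [1.261, 1.177, -1.283]
contact_force: [1.2, -0.0, 0.7]
grip_width: 0.222
```

```bash
python3 case.py; python3 - <<'E'
from h import *
w=look("top")[2];x,y,z=w[...,0],w[...,1],w[...,2]
w2=look("scene")[2]
im,_=get_image("scene");cv2.imwrite("pics/s2.png",im)
im,_=get_image("top");cv2.imwrite("pics/t6.png",cv2.resize(im[130:280,330:450],None,fx=4,fy=4,interpolation=2))
for w in(w,w2):
    x,y,z=w[...,0],w[...,1],w[...,2]
    m=(z>.08)&(z<.19)&(y<-.35)&(y>-.46)&(x>.59)&(x<.70);P=w[m]
    for lo in(.1,.12,.14,.16,.18,.195):
        q=P[abs(P[:,2]-lo)<.004];q=q[abs(q[:,1]+.40)<.03]
        if len(q): print(lo,len(q),np.percentile(q[:,0],[5,50,95]))
E
```

```text
[ 0.51836628 -0.28684503  0.28068019] 20.88653954937649 [ 1.17742477 -0.03518023  0.68826902]
wrist side 218 -0.22931192722389818
wrist side 233 -0.4338228480382832
wrist near 407 0.08335722336820932 0.4534001611705576
wrist 1359 ((511.7360534667969, -365.7779235839844), (38.499290466308594, 98.06605529785156), 85.01631164550781) [0.00573656 0.03465033 0.03618995]
wrist 1290 ((513.4906616210938, -289.3234558105469), (35.01891326904297, 99.34391784667969), 84.91598510742188) [0.00509105 0.03476895 0.03616261]
top side 50 -0.23071160716878508
top side 10 -0.43692676272092235
top near 6 0.18434002209752565 0.4480799630627787
top 185 ((518.4027099609375, -290.6916809082031), (29.615224838256836, 87.7065658569336), 85.09288024902344) [0.01417278 0.03407984 0.03854085]
0.1 17 [0.61302841 0.61484579 0.61689333]
0.12 16 [0.61771615 0.61967202 0.62137791]
0.14 22 [0.62192963 0.62366456 0.62726194]
0.16 25 [0.62489115 0.6283784  0.63086903]
0.18 20 [0.63082261 0.63231992 0.63527054]
```

View pics/t6.png

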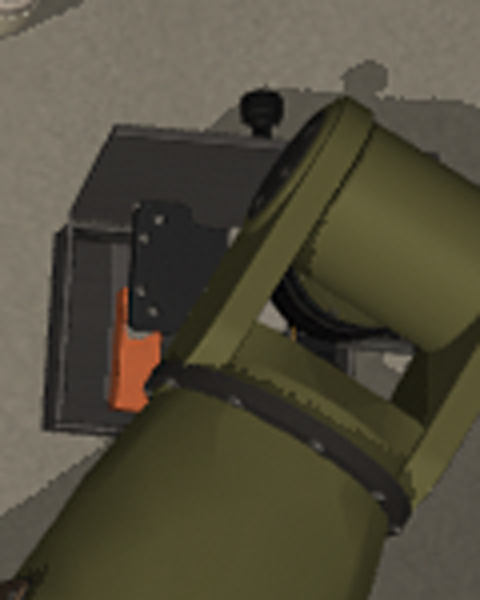

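drive_tool:
  targets:
    - [0,40,10,-10,0]
    - [0,80,17,-10,0]
    - [0,120,17,-10,0]
    - [0,160,17,-10,0]
    - [0,167,17,-20,0]
    - [0,167,17,-20,0]
    - [0,167,17,-20,0]

```text
t: 32.8
tcp_pos: [0.6836, -0.2741, 0.2505]
ee_rot: [1.262, 1.188, -1.291]
contact_force: [0.1, -1.1, 0.0]
grip_width: 0.005
```

```bash
python3 - <<'E'
from h import *
o=robot.get_obs();print(o["tcp_pos"],o["qpos"])
im,d,W=look("wrist","w8.png")
im,d,W=look("scene","s3.png");cv2.imwrite("pics/s3z.png",cv2.resize(im[100:290,60:260],None,fx=3.5,fy=3,interpolation=2))
E
```

```text
[ 0.6836079  -0.27409647  0.25049197] [-0.4281046   0.76323752  0.73131678 -0.00803198  1.67232767  1.22829068]
```

View pics/w8.png

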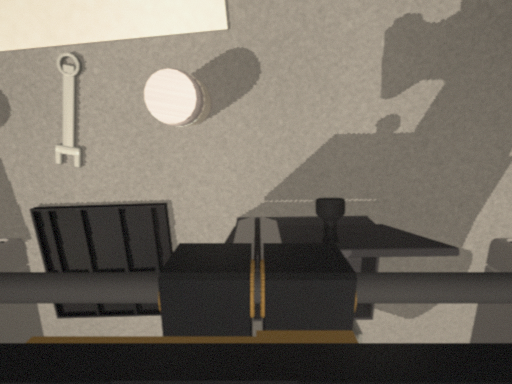

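View pics/s3z.png

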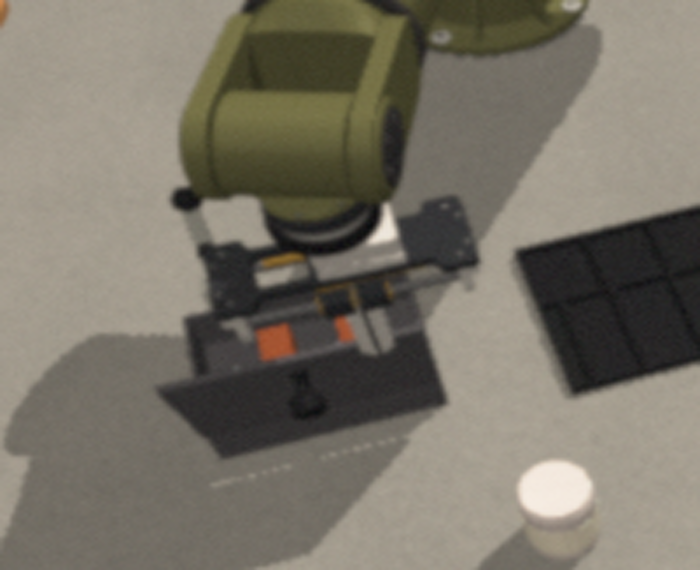

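```bash
python3 - <<'E'
from h import *
M=cam2world("wrist");print(M[:3,3],M[:3,2])
im,d,W=look("wrist")
for X in[(.652,-.344,.203),(.645,-.449,.203),(.659,-.239,.203),(.602,-.338,.06)]: print(X,proj("wrist",np.array(X)))
for v,u in((250,450),(248,420),(240,420),(230,380),(219,360),(218,300),(240,385)): print(v,u,W[v,u])
E
```

```text
[ 0.75205089 -0.27944223  0.43124275] [-0.25023583  0.021606   -0.96794381]
(0.652, -0.344, 0.203) [339.82143632 233.68521171]
(0.645, -0.449, 0.203) [459.66573874 231.51956075]
(0.659, -0.239, 0.203) [220.44493116 235.84240932]
(0.602, -0.338, 0.06) [307.04709747 228.22356075]
250 450 [ 0.63003804 -0.4391211   0.20637552]
248 420 [ 0.63357722 -0.41347634  0.20514431]
240 420 [ 0.62967368 -0.42696696  0.1815277 ]
230 380 [ 0.61725316 -0.41433225  0.12154929]
219 360 [ 0.59444124 -0.42675908  0.02077839]
218 300 [ 0.60084613 -0.33498756  0.0117899 ]
240 385 [ 0.63167413 -0.39413143  0.1796522 ]
```

drive_tool:
  targets:
    - [0,0,0,-30,0]
    - [0,0,0,-60,0]
    - [0,0,0,-88,0]
    - [0,-10,1,-88,0]
    - [0,-20,1,-88,0]
    - [0,-29,2,-88,0]
    - [0,-38,2,-86,0]
    - [0,-48,3,-83,0]
    - [0,-56,3,-81,0]
    - [0,-62,4,-80,0]
    - [0,-62,4,-80,0]

```text
t: 33.87
tcp_pos: [0.6202, -0.2706, 0.1759]
ee_rot: [1.264, 1.181, -1.289]
contact_force: [1.1, -0.1, 0.3]
grip_width: 0.007
```

```bash
cat > lid.py <<'E'
from h import *
o=robot.get_obs();print(o["tcp_pos"],o["contact_force"])
im,d,W=look("scene","s_%d.png"%int(o["t"]*100));cv2.imwrite("pics/sz_%d.png"%int(o["t"]*100),cv2.resize(im[100:290,60:260],None,fx=3.5,fy=3,interpolation=2))
print("pics/sz_%d.png"%int(o["t"]*100))
E
python3 lid.py
```

```text
[ 0.62022043 -0.27062191  0.17594288] [ 1.08601308 -0.12817684  0.34239473]
pics/sz_3386.png
```

View pics/sz_3386.png

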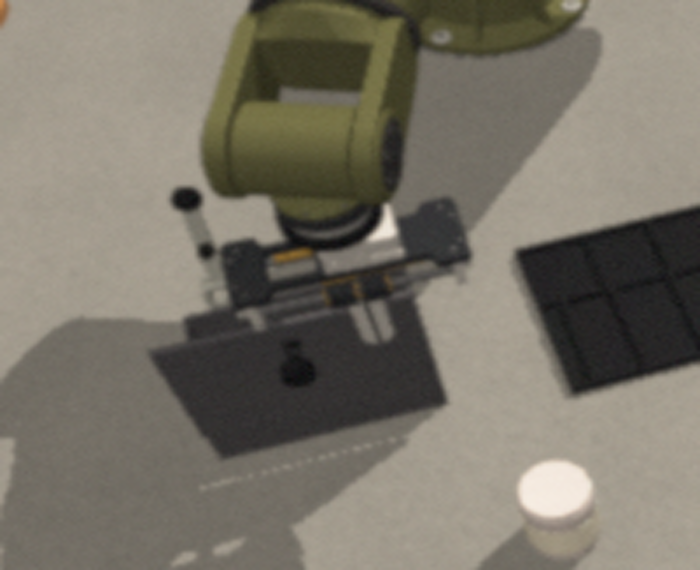

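drive_tool:
  targets:
    - [0,-12,1,-4,0]
    - [0,-25,2,-7,0]
    - [0,-38,3,-10,0]
    - [0,-48,3,-15,0]
    - [0,-58,4,-20,0]
    - [0,-68,5,-25,0]
    - [0,-76,5,-32,0]
    - [0,-84,6,-40,0]
    - [0,-92,6,-47,0]
    - [0,-98,7,-57,0]
    - [0,-104,7,-67,0]
    - [0,-108,7,-76,0]

```text
t: 34.92
tcp_pos: [0.5125, -0.2635, 0.0993]
ee_rot: [1.264, 1.181, -1.289]
contact_force: [1.0, 0.7, 0.8]
grip_width: 0.005
```

```bash
python3 lid.py
```

```text
[ 0.51250342 -0.26354241  0.0992693 ] [1.04767774 0.66846201 0.77092746]
pics/sz_3491.png
```

View pics/sz_3491.png

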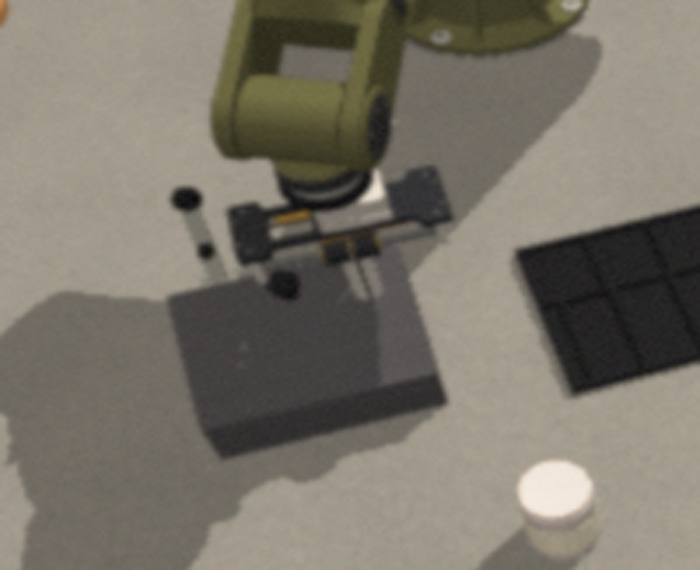

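drive_tool:
  targets:
    - [0,-3,0,-8,0]
    - [0,-5,0,-16,0]
    - [0,-7,0,-24,0]
    - [0,-8,0,-30,0]
    - [0,-8,0,-33,0]
    - [0,-8,0,-34,0]
    - [0,-8,0,-34,0]

```text
t: 35.55
tcp_pos: [0.504, -0.2633, 0.068]
ee_rot: [1.263, 1.182, -1.289]
contact_force: [-20.9, 13.5, 54.8]
grip_width: 0.004
```

drive_tool:
  targets:
    - [0,0,0,10,0]
    - [0,0,0,40,0]
    - [0,0,20,80,0]
    - [0,-20,60,120,0]
    - [0,-60,100,160,0]
    - [0,-100,100,190,0]
    - [0,-100,100,190,0]

```text
t: 36.13
tcp_pos: [0.4092, -0.165, 0.2527]
ee_rot: [1.262, 1.183, -1.289]
contact_force: [0.5, -0.6, 0.6]
grip_width: 0.01
```

```bash
python3 lid.py; python3 - <<'E'
from h import *
for n in("top","scene"):
    im,d,w=look(n);x,y,z=w[...,0],w[...,1],w[...,2]
    for a,b in((.46,.5),(.5,.54),(.54,.58),(.58,.6)):
        for lo,hi in((-.29,-.24),(-.42,-.38)):
            P=w[(x>a)&(x<b)&(y>lo)&(y<hi)&(z<.09)&(z>.05)]
            if len(P)>5: print(n,a,lo,np.round(np.median(P[:,2]),4),len(P))
    for q in("clamp_ball","clamp_hinge"):
        for r in landmark_of(n,q)[:1]:
            i,j=[int(round(t)) for t in r["location"]];print(q,r["p"],w[i,j])
    m=(x<.41)&(x>.36)&(y<-.33)&(y>-.42)&(z>.15);P=w[m];print("ball",len(P),P.min(0) if len(P) else 0,P.max(0) if len(P) else 0,np.median(P,0))
    cv2.imwrite("pics/%s_l.png"%n,im)
im=cv2.imread("pics/top_l.png");cv2.imwrite("pics/t7.png",cv2.resize(im[130:280,330:450],None,fx=4,fy=4,interpolation=2))
E
```

```text
[ 0.40924482 -0.1649622   0.25266178] [ 0.47482425 -0.62600781  0.55508447]
pics/sz_3613.png
top 0.46 -0.29 0.0684 116
top 0.46 -0.42 0.0682 200
top 0.5 -0.29 0.0684 248
top 0.5 -0.42 0.0688 196
top 0.54 -0.29 0.0686 239
top 0.54 -0.42 0.0685 193
top 0.58 -0.29 0.0688 118
top 0.58 -0.42 0.0683 80
clamp_ball 0.75 [ 0.39370554 -0.37988425  0.18629152]
clamp_hinge 0.79 [ 0.43895287 -0.38601848  0.09040681]
ball 121 [ 0.37580927 -0.39642277  0.1505516 ] [ 0.4089961  -0.36927777  0.18822242] [ 0.39119878 -0.38102606  0.17993973]
scene 0.46 -0.29 0.0689 154
scene 0.46 -0.42 0.0685 128
scene 0.5 -0.29 0.0686 165
scene 0.5 -0.42 0.068 137
scene 0.54 -0.29 0.0687 167
scene 0.54 -0.42 0.0682 145
scene 0.58 -0.29 0.0685 86
scene 0.58 -0.42 0.0668 112
clamp_ball 0.46 [ 0.39714842 -0.37683727  0.17699678]
clamp_hinge 0.75 [ 0.44432611 -0.38626024  0.08780165]
ball 89 [ 0.38142691 -0.39603704  0.1507418 ] [ 0.40996285 -0.36986354  0.18696002] [ 0.39836896 -0.38285497  0.17576173]
```

View pics/t7.png

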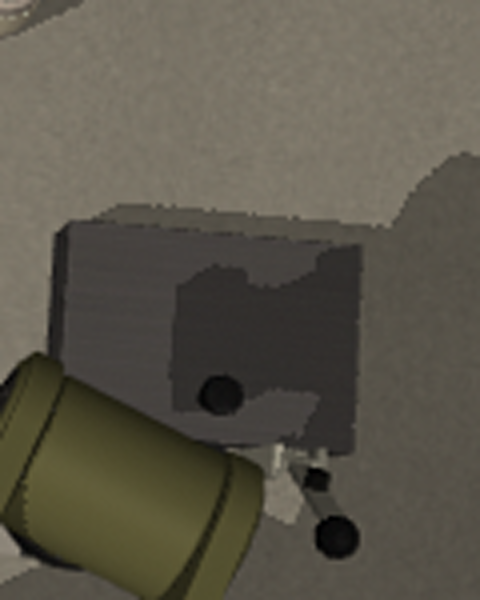

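drive_tool:
  targets:
    - [0,-20,-30,0,0]
    - [0,-62,-218,0,0]
    - [0,-62,-218,0,0]
    - [0,-62,-218,0,0]
    - [0,-62,-218,0,0]
    - [0,-62,-218,0,0]
    - [0,-62,-218,0,0]
    - [0,-62,-218,-30,0]
    - [0,-62,-218,-60,0]
    - [0,-62,-218,-87,0]
    - [0,-62,-218,-87,0]

```text
t: 37.4
tcp_pos: [0.3474, -0.3823, 0.1575]
ee_rot: [1.266, 1.195, -1.292]
contact_force: [-0.2, 0.4, -0.1]
grip_width: 0.004
```

```bash
python3 lid.py
```

```text
[ 0.34738276 -0.3823157   0.15753468] [-0.1564268   0.41870996 -0.09761525]
pics/sz_3740.png
```

```bash
cp $(ls -t pics/sz_*|head -1) pics/last.png
```

```text
(no output)
```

View pics/last.png

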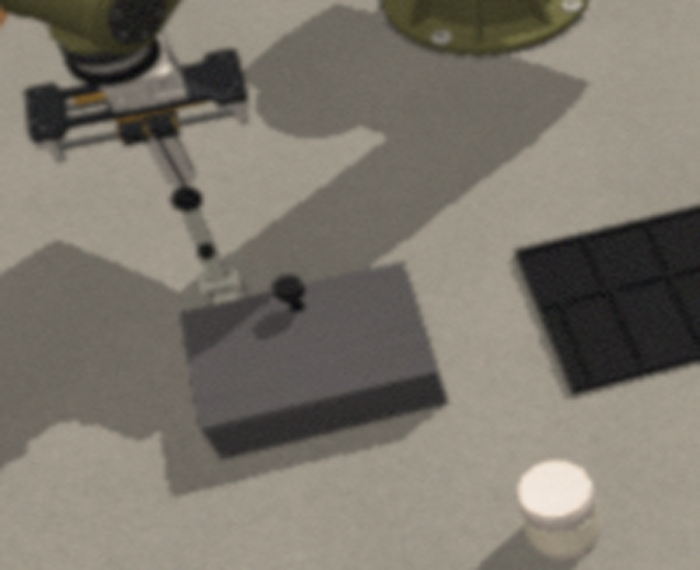

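drive_tool:
  targets:
    - [0,10,-1,5,0]
    - [0,20,-2,6,0]
    - [0,35,-3,12,0]
    - [0,48,-3,18,0]
    - [0,62,-4,22,0]
    - [0,75,-5,26,0]
    - [0,89,-6,28,0]
    - [0,104,-7,25,0]
    - [0,119,-8,21,0]
    - [0,119,-8,21,0]

```text
t: 38.28
tcp_pos: [0.4695, -0.391, 0.1822]
ee_rot: [1.264, 1.191, -1.29]
contact_force: [-0.6, 0.4, -0.9]
grip_width: 0.006
```

```bash
python3 lid.py;cp $(ls -t pics/sz_*|head -1) pics/last2.png
```

```text
[ 0.46946763 -0.39097218  0.1821887 ] [-0.64709704  0.40561607 -0.87981425]
pics/sz_3828.png
```

View pics/last2.png

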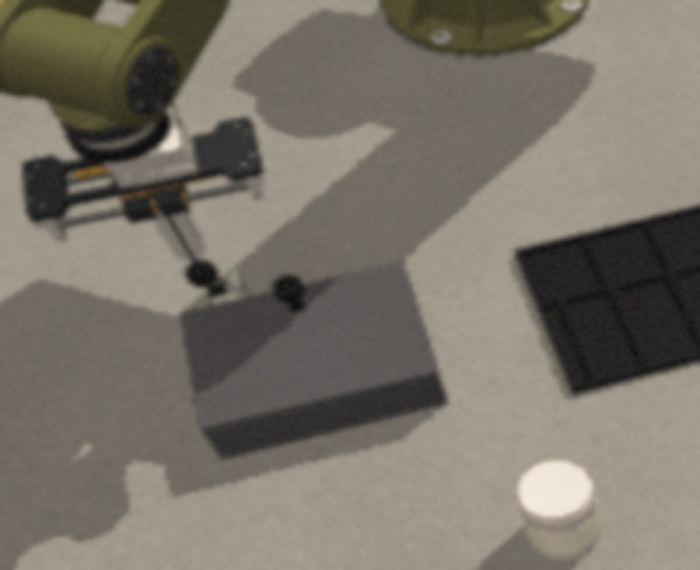

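drive_tool:
  targets:
    - [0,8,-1,-6,0]
    - [0,16,-1,-12,0]
    - [0,23,-1,-18,0]
    - [0,30,-2,-26,0]
    - [0,37,-2,-34,0]
    - [0,44,-2,-42,0]
    - [0,50,-3,-51,0]
    - [0,55,-3,-60,0]
    - [0,59,-3,-68,0]
    - [0,62,-3,-73,0]

```text
t: 39.17
tcp_pos: [0.5304, -0.3937, 0.1076]
ee_rot: [1.264, 1.193, -1.291]
contact_force: [-1.0, 0.1, 0.1]
grip_width: 0.007
```

drive_tool:
  targets:
    - [0,1,0,-3,0]
    - [0,1,0,-5,0]
    - [0,1,0,-5,0]

```text
t: 39.42
tcp_pos: [0.5317, -0.3938, 0.1039]
ee_rot: [1.264, 1.192, -1.29]
contact_force: [-3.6, 3.6, 9.3]
grip_width: 0.004
```

drive_tool:
  targets:
    - [0,0,0,-2,0]
    - [0,0,0,-3,0]
    - [0,0,0,-3,0]

```text
t: 39.67
tcp_pos: [0.5318, -0.3939, 0.1035]
ee_rot: [1.264, 1.19, -1.29]
contact_force: [-8.9, 6.1, 19.2]
grip_width: 0.002
```

Seated. Withdraw upward and check everything.

drive_tool:
  targets:
    - [0,0,0,10,0]
    - [0,0,0,40,0]
    - [0,0,0,80,0]
    - [0,-40,0,120,0]
    - [0,-80,20,150,0]
    - [0,-150,40,150,0]
    - [0,-200,60,150,0]
    - [0,-220,80,150,0]
    - [0,-220,80,150,0]
    - [0,-220,80,150,0]

```text
t: 40.5
tcp_pos: [0.3083, -0.3119, 0.2545]
ee_rot: [1.264, 1.188, -1.29]
contact_force: [-0.7, -0.4, -0.1]
grip_width: 0.008
```

```bash
python3 - <<'E'
from h import *
o=robot.get_obs();print(o["tcp_pos"],o["contact_force"],o["t"])
for n in("top","scene"):
    im,d,w=look(n,"f_%s.png"%n);x,y,z=w[...,0],w[...,1],w[...,2]
    for a,b in((.46,.5),(.5,.54),(.58,.6)):
        for lo,hi in((-.29,-.24),(-.43,-.41)):
            P=w[(x>a)&(x<b)&(y>lo)&(y<hi)&(z<.09)&(z>.05)]
            if len(P)>5: print(n,a,lo,np.round(np.median(P[:,2]),4),len(P))
    P=w[(x>.51)&(x<.56)&(y>-.415)&(y<-.37)&(z>.074)]
    if len(P): print("ball",len(P),P.min(0),P.max(0))
    P=w[(x>.45)&(x<.51)&(y>-.41)&(y<-.37)&(z>.074)]
    if len(P): f=np.polyfit(P[:,0],P[:,2],1);print("arm",len(P),f,np.median(P[:,2]))
    P=w[(z>.066)&(z<.078)&(y>.25)&(y<.37)&(x<.53)&(x>.46)];print("handle",len(P),np.median(P,0))
    for q in("wrench","tin","jar","bar0","wheel0"):
        for r in landmark_of(n,q)[:1]:
            i,j=[int(round(t)) for t in r["location"]];print(q,round(r["p"],2),w[i,j])
a=cv2.imread("pics/f_top.png");cv2.imwrite("pics/f_t.png",cv2.resize(a[90:270,95:450],None,fx=2.2,fy=2.2,interpolation=2))
a=cv2.imread("pics/f_scene.png");cv2.imwrite("pics/f_s.png",cv2.resize(a[130:270,90:390],None,fx=2.6,fy=2.6,interpolation=2))
E
```

```text
[ 0.30833818 -0.31193743  0.25452688] [-0.69070374 -0.35353404 -0.10541089] 40.5
top 0.46 -0.29 0.0685 246
top 0.46 -0.43 0.0691 101
top 0.5 -0.29 0.0686 242
top 0.5 -0.43 0.0688 92
top 0.58 -0.29 0.0684 119
top 0.58 -0.43 0.0684 40
ball 115 [ 0.51119848 -0.40752479  0.08227122] [ 0.55041868 -0.38068353  0.1077054 ]
arm 137 [-0.01930801  0.09633445] 0.08733536980478274
handle 198 [0.50433212 0.31276511 0.07198621]
wrench 0.73 [ 0.80554023 -0.00180744  0.00291813]
tin 0.95 [ 0.76414985 -0.17038634  0.08908947]
jar 0.88 [0.74824895 0.1700356  0.07712333]
scene 0.46 -0.29 0.0681 154
scene 0.46 -0.43 0.0679 68
scene 0.5 -0.29 0.0683 162
scene 0.5 -0.43 0.0678 69
scene 0.58 -0.29 0.0683 93
scene 0.58 -0.43 0.0674 52
ball 80 [ 0.51022967 -0.40732077  0.0835871 ] [ 0.55220486 -0.3806941   0.10516988]
arm 89 [-0.01035097  0.09216192] 0.08687174775769302
handle 105 [0.50701524 0.3061744  0.07234756]
wrench 0.88 [ 0.78954119 -0.00848225  0.00644992]
tin 0.7 [ 0.82065228 -0.19414797  0.047517  ]
jar 0.79 [0.80068527 0.15736329 0.05503492]
```

View pics/f_t.png

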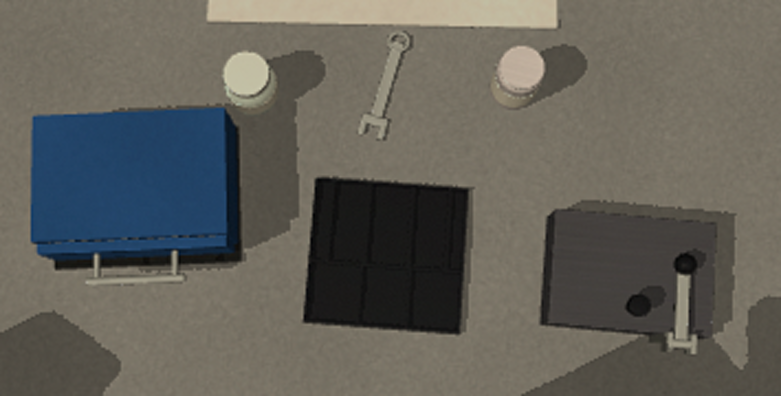

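View pics/f_s.png

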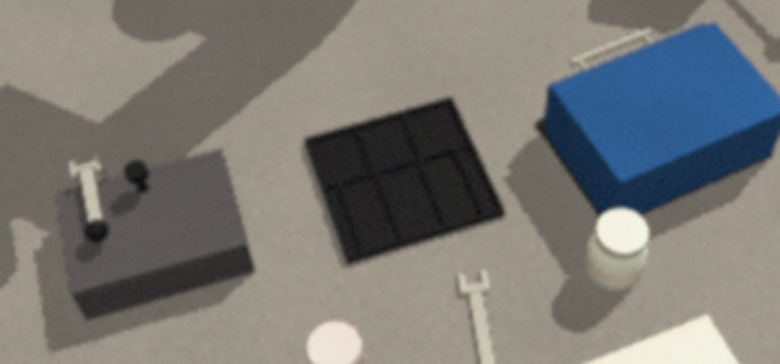

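```bash
python3 - <<'E'
from plant import robot
print(robot.job_done())
E
```

```text
the job is handed in; nothing more can be done
None
```

The tray is cleared and the job is handed in, at about 40 s of the 210 s allowed. There were five things at the start: two bars and three wheels.

- **Wheels:** I pulled the drawer out to its stop and set all three wheels hub up, side by side. I then pushed the drawer back until it met its stop, which read about 48 N at the wrist.
- **Bars:** Both bars lie flat and apart in the case, with their tops measured 35 mm above the table, as expected.
- **Lid and clamp:** I pushed the lid shut with the fingers, pressing up to about 55 N at the wrist, and only then swung the clamp down onto it.

The last pictures showed:

- The tray is empty.
- The lid is level at about 68 mm on both sides, which is shut.
- The clamp arm is level over the lid, with its ball at the expected spot.
- The drawer's handle is about 117 mm from where it was at full travel. The two cameras disagreed on its position by about 3 mm, so the drawer being fully home rests mainly on the push to the stop.
- The wrench, tin and jar show no visible change.

I could not look inside the drawer or the case once they were shut. The 48 N and 55 N readings came from contact at the fingers. They are over the 40 N limit for the arm or gripper body, but well under the 120 N wrist limit.

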